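# Stand the stock tablet on its kickstand at the packing bench

### The arm

A 6-joint arm with a two-finger parallel gripper is mounted at the origin on the work surface. World frame = base frame: x ahead of the robot, y to its left, z up, the work surface at z = 0. Lengths are in m, angles in rad, forces in N, time in s.
With the tool pointing down it reaches from about 0.25 to 0.725 m from the base axis. Payload 4 kg.
Tool frame: the origin (TCP) lies midway between the tips of the shut fingers; the grasp point (between the pads) lies pinch_z behind it (pinch_z is the distance from the TCP to the grasp point, in m); z points along the fingers, y is the direction in which the jaws open and shut (so a half turn about z gives the same grasp; the last joint's range is limited). The gripper opens to 85 mm and grips with 20 to 120 N. Pads are 22 mm wide; open, the fingers measure 114 mm over their backs; the gripper's body (76 mm by 85 mm) begins 54 mm behind the grasp point. The pads swing forward as they close: fully open they stand 13 mm farther back than shut.
Start: joints at [-1.124, 0.241, 0.005, 1.335, 0, 1.571], TCP at [0.216, -0.451, 0.231] pointing down, gripper open.
Joint ranges: [-2.72, 2.72], [-1.05, 1.87], [-1.09, 1.28], [-1.99, 2.15], [-1.42, 1.44], [-3.14, 3.14]. Speed limits (rad/s): [2.79, 2.79, 3.14, 3.14, 3.14, 3.14].

### API

Orientations are given as a unit quaternion [x, y, z, w].
In Python, from workcell import * gives the robot as it stands.
- The arm moves only by the tool move_arm, never from a script. Its argument "motion" is a list of rows, each a list of 3 entries, a list of its own where there are three numbers: the finger opening in mm, from 0 to 85.4, then the shift along the tool's x, y, z in units of 50 mm (1.0 is 50 mm), then the turn about the tool's z in units of 6 degrees (1.0 is 6 degrees). In form: [[claw, [dx, dy, dz], roll], ...]. A call has exactly 10 rows; each row is the pose to reach, as a shift and turn from the pose commanded when the call began, along the tool's axes at that moment; what a row does not reach only later rows make up. A row lasts 1/10 s, in which the tool goes at most 50 mm and 8.59 degrees, less where a joint would pass 70% of its speed; a pose out of reach is approached as far as the arm can. A call with a gripper value outside its range is refused whole. The fingers move at their own pace and stop on an object; the grip force is fixed at half the most. Time passes only in rows, so rows that repeat a pose let the fingers close, or fill a call up. It gives the time, the measured TCP pose, the force and the opening at its end, in the units of the state.
- get_obs(): the state, without advancing time (a new reading comes with each control period).
- camera(name): name is "side" or "top" or "wrist"; returns a dict with "color" (480x640x3 uint8, red, green, blue), "fx", "fy", "cx", "cy" (pixels), "distortion" ([k1, k2, p1, p2, k3] as OpenCV has them; the pictures are not rectified), "rvec" (rotation vector, rad) and "tvec" (3), from world to camera coordinates, as OpenCV has them; the wrist camera has in their place "mount" (4x4, takes a point from camera to tool coordinates, whose origin is the TCP and whose axes are the flange's). Camera axes: x right, y down, z forward; pixel columns grow to the right and rows downward; lengths in m; the calibration is good to about 2 mm. A picture is of the moment at which its call begins: read the wrist's pose just before it. There is no depth.
- job_done(): hands the job in, once; it reports no verdict.
The state is a dict: "clock": time; "joint_pos": joint angles; "joint_vel": joint speeds; "tau": joint torques, N m; "eef_pos": TCP position; "tool_rot": TCP orientation; "ft_force": force on the tool from outside, world axes, zero at the start; "ft_torque": the same for the moment, N m; "grip_width": finger opening in m.
Only numpy, scipy, OpenCV 4.12 (cv2) and the standard library are available. Lean on these libraries where they do the work, as an engineer would, in place of code of your own. Each camera call takes 0.05 s, during which the arm holds its last target.

### The job

The stock tablet is parked on the green steel rest with its screen turned in. Swing the orange kickstand on its back out as far as it goes, then lift the tablet off the rest and set it down gently on the blue mat so that it stands by itself, leaning back on its kickstand, in the middle of the mat, square to it and with the screen facing the robot's side. Let go of it, and leave the carton, tape roll and scanner where they are.

Things in the scene. Friction and masses are not known exactly. Their poses are not given: they have to be found in the camera images.
- tablet_centre (a point): Centre of the rugged tablet, a dark grey slab 190 mm wide (its y), 140 mm high (its z, to the top edge), 16 mm thick (its x). Screen on the -x face, kickstand on the +x face (back). About 0.5 kg. At first it leans 35 degrees from vertical, top edge towards the robot, back up and away. Upright at yaw 0 its screen faces the robot.
- kickstand (a joint): Kickstand angle: 0 folded flat on the back, 0.785 (45 degrees) fully out at a firm stop, which carries the tablet's weight. A friction hinge (about 0.05 N m) keeps it where it is left; it may start slightly ajar. It opens by the foot swinging away from the back.
- stand_hinge (a point): Point on the kickstand's hinge line, in the middle of the tablet's width: 11 mm from its middle plane towards the back, 20 mm above the tablet centre. The line runs along the tablet's y. A black hinge block 44 mm wide reaches up to 29 mm above the tablet centre, 5 mm proud of the back. Axes as the tablet's.
- foot (a point): Middle of the kickstand's black rubber foot, a round bar 14 mm thick, 30 mm long along the tablet's y, at the free end of the orange leg (34 mm wide, 4 mm thick; it ends 3 mm short of this point). Folded, it lies 77 mm below and 6 mm farther out than the hinge: 9 mm off the back, 13 mm above the lower edge. Pinch it across its length. Axes turn with the leg.
- rest_seat (a point): Point of the fixed green rest that carries the middle of the tablet's lower edge, 30 mm above the bench. A slope 160 mm wide backs the screen up to 88 mm; the top 52 mm are free on both faces. Hooks 22 mm wide, 66 mm either side of the middle, have lips 14 mm high over the back: lift out along the slope. Base 130 x 180 mm, 4 mm thick, from 90 mm nearer to 40 mm farther.
- mat_centre (a point): Centre of the top of the fixed blue anti-slip mat, 200 mm deep (its x, away from the robot) by 280 mm wide (its y), 3 mm thick. With the kickstand fully out the tablet stands on the rear corner of its lower edge and on the foot, leaning back 27 degrees from vertical, top away from the robot; the foot's middle is then 73 mm behind that corner and 7 mm up.
- tablet: The tablet; origin at the middle of its lower edge, 70 mm below the tablet centre, same axes.
- mat: The mat; origin under its centre, 3 mm below its top.
- carton: Small cardboard carton 80 x 110 x 60 mm, bystander; origin under its centre.
- tape: Roll of brown packing tape lying flat, 100 mm across, 48 mm high, bystander; origin under its centre.
- scanner: Hand-held barcode scanner lying on its side, about 150 mm long (its y) and 33 mm high, bystander; origin under its middle.
Not all that is in view belongs to the job. What is meant by the tablet is not yellow, and is the larger of those in its own colour.

How it is judged:
On the way:
1. the kickstand is swung fully out (value of joint kickstand above 0.7 rad), for 0.2 s.
At the end, for the whole second after the job is handed in: the tablet stands at rest on the mat on its lower edge and its unfolded kickstand (kickstand beyond 0.70 rad), leaning back 0.38 to 0.58 rad, its centre within 45 mm of the mat's centre seen from above, its width within 0.22 rad of the mat's, screen to the robot's side (value of joint kickstand above 0.7 rad and angle between tablet_centre's own z axis and vertical between 0.38 and 0.58 rad and z of tablet in the frame of mat_centre below 0.012 m and z of foot in the frame of mat_centre between 0 and 0.013 m and x of foot in the frame of mat_centre above 0 m and angle between the y axis of tablet and the y axis of mat_centre, either way round below 0.22 rad and horizontal distance between tablet_centre and mat_centre below 0.045 m and linear speed of tablet below 0.02 m/s); the robot touches nothing.
It fails at once if the tablet was dropped or banged on the mat (over 40 N) (contact force between tablet and mat above 40 N).
It fails at once if the carton was moved more than 20 mm (distance of carton from where it was at the start of the episode above 0.02 m).
It fails at once if the tape roll was moved more than 20 mm (distance of tape from where it was at the start of the episode above 0.02 m).
It fails at once if the scanner was moved more than 20 mm (distance of scanner from where it was at the start of the episode above 0.02 m).
It also fails if it takes over 58 s, if anything falls off the work surface, if the arm or the gripper's body presses on something with over 40 N, if the wrist force passes 120 N, or if a joint passes its speed limit or range.

## Working session

There is one attempt and no reset: what is moved stays moved. The work goes in short steps, Python scripts to look and compute and a tool call to move; the robot and the scene stay as the last step left them, time stands still between calls to the robot, and variables do not carry over. Pictures are saved under pics/ and viewed, and the job is handed in when it is done.

Besides the shell and the picture viewer there is one more tool, called after "Request:" by a JSON object that holds its "op" and its "data", one argument or row to a line. move_arm: Moves the arm, as the interface text tells. Its arguments: {"type":"object","properties":{"motion":{"type":"array","items":{"type":"array"}}},"required":["motion"]}

```bash
mkdir -p pics; ls
python3 - <<'E'
from workcell import *
import cv2
o=get_obs()
for k,v in o.items(): print(k,v)
for n in ["side","top","wrist"]:
    c=camera(n); cv2.imwrite(f"pics/{n}0.png",c["color"][:,:,::-1])
    print(n,{k:v for k,v in c.items() if k!="color"})
E
```

```text
pics
clock 0.0
joint_pos [-1.12400403e+00  2.41398962e-01  3.74464013e-03  1.33519711e+00
 -2.96664193e-05  1.57080537e+00]
joint_vel [ 0.00099421  0.00017226 -0.00170865 -0.0001823   0.00100037  0.00063953]
tau [-3.02207411e-06 -3.72322869e+01  2.52405292e+01  1.68647035e-02
  6.57056830e-05 -2.88740488e-06]
eef_pos [ 0.21576097 -0.45036258  0.23042774]
tool_rot [ 9.75151167e-01  2.21538136e-01 -2.42115974e-04 -9.98731890e-04]
ft_force [-0.40903354  0.41187401  0.43943473]
ft_torque [-0.04911956  0.04223853  0.01234913]
grip_width 0.08529047452040125
side {'fx': 524.8459852403217, 'fy': 524.8459852403217, 'cx': 321.368336358343, 'cy': 240.1168601241102, 'distortion': array([-0.0274041,  0.       ,  0.       ,  0.       ,  0.       ]), 'rvec': array([ 1.01268917, -2.46980112,  1.01876562]), 'tvec': array([0.4718782 , 0.30004116, 0.98310208])}
top {'fx': 522.1795355872164, 'fy': 522.1795355872164, 'cx': 317.9375979336943, 'cy': 239.65820592634643, 'distortion': array([-0.09627944,  0.        ,  0.        ,  0.        ,  0.        ]), 'rvec': array([ 2.15330366, -2.19365026,  0.09301015]), 'tvec': array([0.10582273, 0.56783959, 1.07618128])}
wrist {'fx': 338.6177649919314, 'fy': 338.6177649919314, 'cx': 315.5132277322362, 'cy': 239.16394614321888, 'distortion': array([-0.04357026,  0.        ,  0.        ,  0.        ,  0.        ]), 'mount': array([[ 4.60154187e-04, -9.65394804e-01, -2.60792370e-01,
         6.54530615e-02],
       [ 9.99999883e-01,  4.83437989e-04, -2.51325952e-05,
         3.86160804e-04],
       [ 1.50339816e-04, -2.60792328e-01,  9.65394914e-01,
        -1.43599701e-01],
       [ 0.00000000e+00,  0.00000000e+00,  0.00000000e+00,
         1.00000000e+00]])}
```

View pics/top0.png

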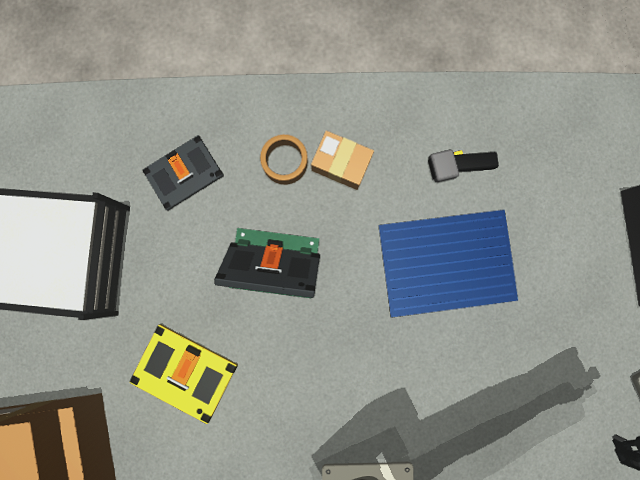

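View pics/side0.png

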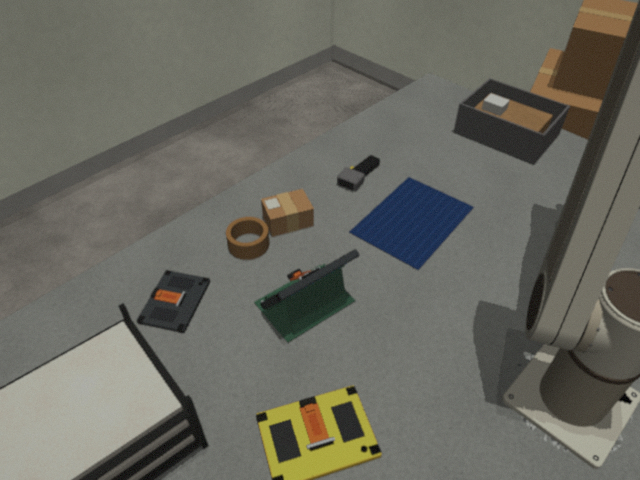

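View pics/wrist0.png

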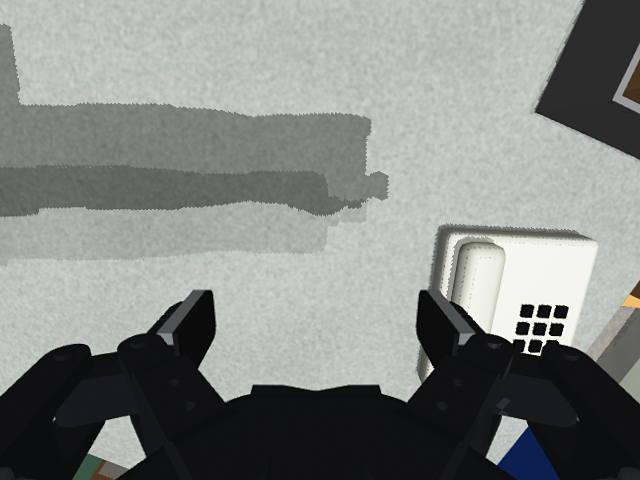

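Candidates for the tablet: dark one on the green rest (268,262), small dark one (183,172), yellow one (185,372). The one on the rest fits, being non-yellow and the larger dark one. I'll confirm it in a crop.

Run:
```python
import cv2,numpy as np
a=cv2.imread("pics/top0.png")
cv2.imwrite("pics/c1.png",cv2.resize(a[215:310,200:340],None,fx=5.7,fy=5.7,interpolation=cv2.INTER_CUBIC))
cv2.imwrite("pics/c2.png",cv2.resize(a[195:330,365:535],None,fx=4.4,fy=4.4,interpolation=cv2.INTER_CUBIC))
a=cv2.imread("pics/side0.png")
cv2.imwrite("pics/c3.png",cv2.resize(a[235:345,245:370],None,fx=5.4,fy=5.4,interpolation=cv2.INTER_CUBIC))
```

```text
(no output)
```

View pics/c1.png

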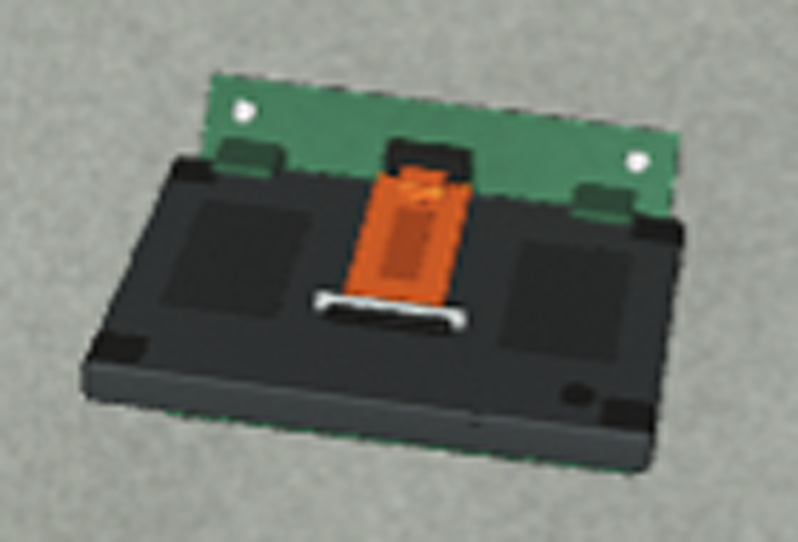

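View pics/c2.png

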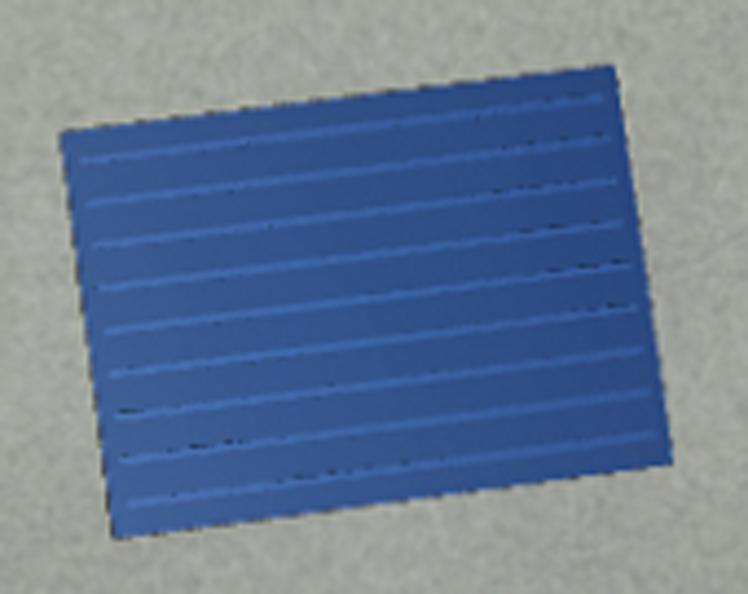

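View pics/c3.png

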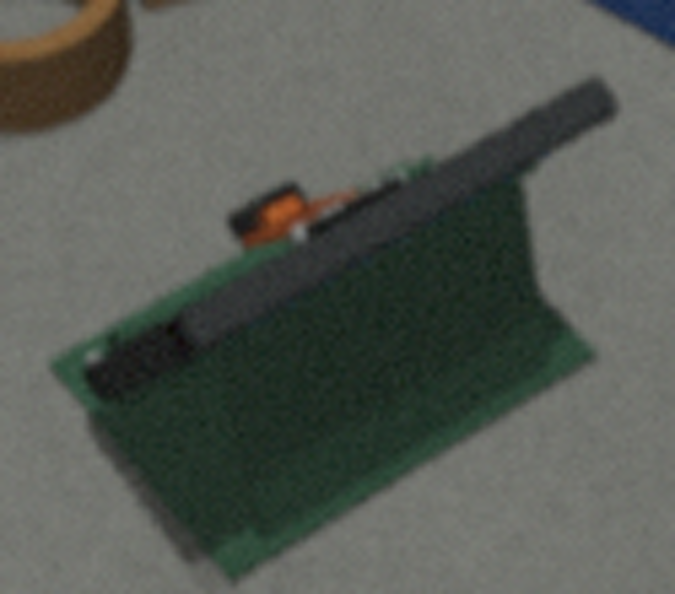

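The crop confirms it: dark slab in the green rest, kickstand ajar, foot at about (275,242) in the top picture. Next I fit the tablet and mat poses.

```bash
cat > h.py <<'E'
import numpy as np, cv2, json
from scipy.spatial.transform import Rotation as R
from scipy.optimize import least_squares
K={"side":dict(f=524.8459852403217,c=(321.368336358343,240.1168601241102),d=[-0.0274041,0,0,0,0],r=[1.01268917,-2.46980112,1.01876562],t=[0.4718782,0.30004116,0.98310208]),
"top":dict(f=522.1795355872164,c=(317.9375979336943,239.65820592634643),d=[-0.09627944,0,0,0,0],r=[2.15330366,-2.19365026,0.09301015],t=[0.10582273,0.56783959,1.07618128])}
def proj(n,P):
    k=K[n];M=np.array([[k['f'],0,k['c'][0]],[0,k['f'],k['c'][1]],[0,0,1]])
    return cv2.projectPoints(np.asarray(P,float).reshape(-1,3),np.array(k['r']),np.array(k['t']),M,np.array(k['d']))[0].reshape(-1,2)
def ray(n,uv,z):
    k=K[n];M=np.array([[k['f'],0,k['c'][0]],[0,k['f'],k['c'][1]],[0,0,1]])
    p=cv2.undistortPoints(np.array(uv,float).reshape(-1,1,2),M,np.array(k['d'])).reshape(-1,2)
    Rm=cv2.Rodrigues(np.array(k['r']))[0];C=-Rm.T@np.array(k['t'])
    d=np.c_[p,np.ones(len(p))]@Rm
    return C+d*((z-C[2])/d[:,2])[:,None]
E
cat > fit.py <<'E'
from h import *
c1=lambda u,v:(200+u/5.7,215+v/5.7)
c2=lambda u,v:(365+u/4.4,195+v/4.4)
c3=lambda u,v:(245+u/5.4,235+v/5.4)
m=ray("top",[c2(60,131),c2(613,65),c2(672,464),c2(115,540)],0.003)
print("mat",m.round(4)); print(np.linalg.norm(m-np.roll(m,-1,0),axis=1).round(4)); mc=m.mean(0)
v=m[0]+m[3]-m[1]-m[2]; print("matc",mc.round(4),"yaw",np.degrees(np.arctan2(-v[0],v[1])))
for n in("top","side"):print(n,proj(n,[mc]))
# tablet pts
T=[((.008,.095,.07),"top",c1(86,362)),((.008,-.095,.07),"top",c1(657,430)),((-.008,.095,.07),"top",c1(83,398)),((-.008,-.095,.07),"top",c1(647,470)),
((.008,.095,-.07),"top",c1(178,157)),((.008,-.095,-.07),"top",c1(686,220)),
((.013,.022,.029),"top",None)]
S=[((-.008,-.095,.07),"side",c3(617,107)),((.008,-.095,.07),"side",c3(598,76)),((-.008,.095,.07),"side",c3(108,403)),((.008,.095,.07),"side",c3(84,372))]
def pose(p):
    Rm=R.from_euler('ZY',[p[2],-np.radians(p[3])]).as_matrix()
    o=np.array([p[0],p[1],.03])  # lower edge mid
    return Rm,o+Rm@[0,0,.07]
L=[t for t in T if t[2]]+S
def res(p,full=False):
    p=list(p)+([35] if len(p)==3 else [])
    Rm,c=pose(p)
    return np.concatenate([proj(n,[c+Rm@np.array(q)])[0]-uv for q,n,uv in L])
s=least_squares(res,[.45,.05,0],loss='soft_l1')
print("seat",s.x, "yaw deg",np.degrees(s.x[2]));print(res(s.x).reshape(-1,2).round(1))
s4=least_squares(res,[.45,.05,0,35],loss='soft_l1');print(s4.x)
Rm,c=pose(list(s.x)+[35])
def foot(a): # hinge (11,20), foot 77 below, 6 out folded
    return np.array([.011+.077*np.sin(a)+.006*np.cos(a),0,.020-.077*np.cos(a)+.006*np.sin(a)])
for a in np.radians([0,5,10,15,20,30,45]):
    f=foot(a);P=[c+Rm@(f+[0,y,0]) for y in(.015,-.015)]
    print(np.degrees(a).round(),(np.array(P).mean(0)).round(4),((proj("top",P)-[200,215])*5.7).round(0).tolist(),((proj("side",P)-[245,235])*5.4).round(0).tolist())
print("hinge",c+Rm@[.011,0,.02],"centre",c)
print(((proj("top",[c+Rm@np.array(q) for q in [(.013,.022,.029),(.013,-.022,.029)]])-[200,215])*5.7).round())
E
python3 fit.py
```

```text
mat [[ 0.6016 -0.0364  0.003 ]
 [ 0.6298 -0.3139  0.003 ]
 [ 0.4317 -0.334   0.003 ]
 [ 0.4017 -0.0577  0.003 ]]
[0.2789 0.1991 0.278  0.201 ]
matc [ 0.5162 -0.1855  0.003 ] yaw 6.000210032675794
top [[448.63338651 262.88066497]]
side [[413.58458156 218.79696108]]
seat [ 0.54948317  0.1870444  -0.1433073 ] yaw deg -8.210903414365925
[[ -1.6  -0.4]
 [ -1.1   0.6]
 [ -1.1   0.3]
 [ -0.1   0.5]
 [ -1.3  -1.5]
 [ -0.7  -1.3]
 [  0.9   0. ]
 [  0.4  -1.2]
 [ 16.6  -9.5]
 [ 16.8 -11.3]]
[ 0.55024682  0.18693543 -0.14278857 35.38427565]
0.0 [0.5559 0.1861 0.0504] [[381.0, 172.0], [463.0, 182.0]] [[243.0, 247.0], [305.0, 213.0]]
5.0 [0.5608 0.1854 0.0549] [[381.0, 157.0], [464.0, 168.0]] [[235.0, 232.0], [297.0, 198.0]]
10.0 [0.5654 0.1847 0.0598] [[381.0, 143.0], [464.0, 154.0]] [[228.0, 217.0], [290.0, 183.0]]
15.0 [0.5695 0.1842 0.0651] [[381.0, 131.0], [465.0, 141.0]] [[222.0, 202.0], [284.0, 167.0]]
20.0 [0.5731 0.1836 0.0708] [[381.0, 119.0], [465.0, 129.0]] [[216.0, 187.0], [278.0, 152.0]]
30.0 [0.5789 0.1828 0.0829] [[380.0, 99.0], [464.0, 110.0]] [[206.0, 157.0], [269.0, 123.0]]
45.0 [0.5834 0.1822 0.1026] [[376.0, 81.0], [462.0, 91.0]] [[197.0, 116.0], [260.0, 82.0]]
hinge [0.50730877 0.19313002 0.11003302] centre [0.5097444  0.19277856 0.08734064]
[[319. 308.]
 [448. 324.]]
```

```bash
cat >> h.py <<'E'
def plan(o,target,head=None):
    """o: obs; target xyz; head: wanted tool x heading deg"""
    Rm=R.from_quat(o["tool_rot"]).as_matrix()
    d=Rm.T@(np.array(target)-o["eef_pos"])/.05
    h=np.degrees(np.arctan2(Rm[1,0],Rm[0,0]))
    r=None if head is None else -((head-h+180)%360-180)/6
    print("shift",d.round(3),"head",h.round(2),"roll",r)
E
python3 - <<'E'
from workcell import *
import workcell
print([x for x in dir(workcell) if not x.startswith('_')])
try: print(pinch_z)
except Exception as e: print(e)
from h import *
plan(get_obs(),[.60,.183,.28],-8.2)
E
```

```text
['Unreachable', 'camera', 'get_obs', 'job_done', 'pinch_z']
0.0187
shift [12.404 -8.108 -0.975] head 25.6 roll 5.633328457531529
```

Request:
{"op": "move_arm", "data": {
  "motion": [
    [85,[0.6,-0.4,-0.2],0.8],
    [85,[1.2,-0.8,-0.4],1.6],
    [85,[1.9,-1.25,-0.7],2.4],
    [85,[2.6,-1.7,-1],3.2],
    [85,[3.3,-2.15,-1],4.0],
    [85,[4.0,-2.6,-1],4.8],
    [85,[4.7,-3.05,-1],5.6],
    [85,[5.4,-3.5,-1],5.6],
    [85,[6.0,-4.0,-1],5.6],
    [85,[6.6,-4.3,-1],5.6]
  ]
}}

```text
clock: 1.15
eef_pos: [0.4207, -0.1123, 0.2812]
tool_rot: [0.998, -0.069, -0.0, -0.0]
ft_force: [0.6, -0.8, -0.0]
grip_width: 0.0849
```

Run:
```python
from workcell import *
from h import *
o=get_obs();print(o["clock"],o["joint_pos"].round(2),o["eef_pos"])
plan(o,[.60,.183,.28],-8.2)
```

```text
1.15 [-0.26  0.1  -0.04  1.43  0.    3.02] [ 0.42071362 -0.11233042  0.28124122]
shift [ 2.737 -6.345  0.024] head -7.93 roll 0.045002648505573006
```

Request:
{"op": "move_arm", "data": {
  "motion": [
    [70,[0.3,-0.65,0],-1.4],
    [70,[0.6,-1.3,0],-2.8],
    [70,[0.9,-1.95,0],-4.2],
    [70,[1.2,-2.6,0],-5.6],
    [70,[1.5,-3.25,0],-7.0],
    [70,[1.8,-3.9,0],-8.4],
    [70,[2.1,-4.55,0],-9.8],
    [70,[2.4,-5.2,0],-11.2],
    [70,[2.6,-5.9,0],-12.6],
    [70,[2.7,-6.3,0],-14]
  ]
}}

```text
clock: 2.15
eef_pos: [0.5989, 0.1812, 0.28]
tool_rot: [0.786, 0.619, -0.0, -0.0]
ft_force: [0.4, 0.0, -0.4]
grip_width: 0.0699
```

Request:
{"op": "move_arm", "data": {
  "motion": [
    [60,[0,0,0],-1.4],
    [60,[0,0,0],-2.8],
    [60,[0,0,0],-4.2],
    [60,[0,0,0],-5.6],
    [60,[0,0,0],-7.0],
    [60,[0,0,0],-8.4],
    [60,[0,0,0],-9.8],
    [60,[0,0,0],-11.2],
    [60,[0,0,0],-12.6],
    [60,[0,0,0],-14]
  ]
}}

```text
clock: 3.15
eef_pos: [0.5981, 0.1786, 0.2807]
tool_rot: [0.171, 0.985, -0.0, -0.001]
ft_force: [-0.0, -0.4, 0.5]
grip_width: 0.06
```

Run:
```python
from workcell import *
from h import *
o=get_obs();print(o["clock"],o["joint_pos"].round(2),o["eef_pos"],o["tool_rot"],o["grip_width"])
plan(o,[.566,.185,.2],171.8)
c=camera("wrist");cv2.imwrite("pics/w1.png",c["color"][:,:,::-1])
```

```text
3.15 [0.29 0.49 0.5  1.58 0.   0.63] [0.59807859 0.17864433 0.28069964] [ 1.70678808e-01  9.85326541e-01 -2.60882608e-04 -5.33613081e-04] 0.05999340434044436
shift [ 0.645 -0.095  1.615] head 160.35 roll -1.9091000171160128
```

View pics/w1.png

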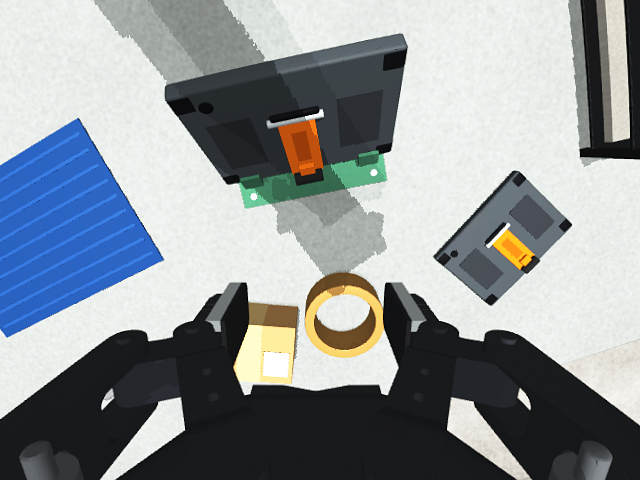

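Run:
```python
import cv2
a=cv2.imread("pics/w1.png")
cv2.imwrite("pics/w1c.png",cv2.resize(a[25:215,155:420],None,fx=3,fy=3,interpolation=cv2.INTER_CUBIC))
```

```text
(no output)
```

View pics/w1c.png

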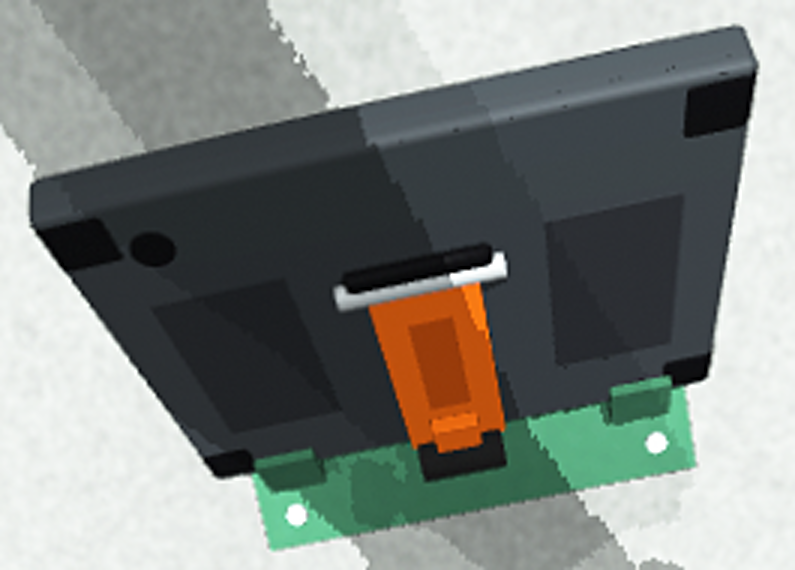

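```bash
cat > fit2.py <<'E'
exec(open("fit.py").read().split("L=[t")[0])
import sys
Wm=np.array([[4.60154187e-04,-9.65394804e-01,-2.60792370e-01,6.54530615e-02],[9.99999883e-01,4.83437989e-04,-2.51325952e-05,3.86160804e-04],[1.50339816e-04,-2.60792328e-01,9.65394914e-01,-1.43599701e-01],[0,0,0,1]])
def wproj(P,eef,q):
    T=np.eye(4);T[:3,:3]=R.from_quat(q).as_matrix();T[:3,3]=eef
    M=np.linalg.inv(T@Wm)
    return cv2.projectPoints(np.asarray(P,float).reshape(-1,3),cv2.Rodrigues(M[:3,:3])[0],M[:3,3],np.array([[338.6177649919314,0,315.5132277322362],[0,338.6177649919314,239.16394614321888],[0,0,1]]),np.array([-0.04357026,0,0,0,0]))[0].reshape(-1,2)
pose1=([0.59807859,0.17864433,0.28069964],[1.70678808e-01,9.85326541e-01,-2.60882608e-04,-5.33613081e-04])
w=lambda u,v:(155+u/3,25+v/3)
W=[((.008,-.095,.07),w(35,230)),((.008,.095,.07),w(757,68)),((-.008,-.095,.07),w(32,181)),((-.008,.095,.07),w(745,26)),((.008,-.095,-.07),w(218,480)),((.008,.095,-.07),w(710,382))]
F=[(.015,"top",c1(470,164)),(-.0,"top",c1(429,158))]
S=[((-.008,-.095,.07),"side",c3(617,107)),((.008,-.095,.07),"side",c3(598,76))]
def foot(a): return np.array([.011+.077*np.sin(a)+.006*np.cos(a),0,.020-.077*np.cos(a)+.006*np.sin(a)])
def res(p):
    Rm,c=pose(list(p[:3])+[35]);r=[]
    for q,n,uv in [t for t in T if t[2]]+S: r.append(proj(n,[c+Rm@np.array(q)])[0]-uv)
    for q,uv in W: r.append(wproj([c+Rm@np.array(q)],*pose1)[0]-uv)
    f=foot(p[3])
    for y,uv in((-.015,w(424,460)),(.015,w(504,449))): r.append(wproj([c+Rm@(f+[0,y,0])],*pose1)[0]-uv)
    r.append(proj("top",[c+Rm@f])[0]-c1(429,158)); r.append(proj("side",[c+Rm@f])[0]-c3(268,207))
    return np.concatenate(r)
s=least_squares(res,[.55,.187,-.14,.15],loss='soft_l1')
Rm,c=pose(list(s.x[:3])+[35])
if __name__=="__main__":
    print(s.x,np.degrees(s.x[2:]));print(res(s.x).reshape(-1,2).round(1).tolist())
    print("hinge",c+Rm@[.011,0,.02],"centre",c,"topmid",c+Rm@[0,0,.07])
    for a in [s.x[3]]+list(np.radians([10,20,30,40,45,47])): print(np.degrees(a).round(1),(c+Rm@foot(a)).round(4))
E
python3 fit2.py
```

```text
mat [[ 0.6016 -0.0364  0.003 ]
 [ 0.6298 -0.3139  0.003 ]
 [ 0.4317 -0.334   0.003 ]
 [ 0.4017 -0.0577  0.003 ]]
[0.2789 0.1991 0.278  0.201 ]
matc [ 0.5162 -0.1855  0.003 ] yaw 6.000210032675794
top [[448.63338651 262.88066497]]
side [[413.58458156 218.79696108]]
[ 0.55021658  0.18620789 -0.14514597  0.10244599] [-8.31625156  5.86972258]
[[-1.3, -0.9], [-0.7, 0.3], [-0.7, -0.2], [0.2, 0.2], [-0.9, -2.0], [-0.3, -1.6], [0.9, -0.3], [0.4, -1.5], [-2.9, -0.5], [1.9, -0.3], [-1.7, 0.2], [0.2, -1.2], [-0.0, 1.9], [-0.1, 1.2], [-0.7, 1.3], [-0.1, -0.6], [-0.7, -0.0], [-0.5, 0.6]]
hinge [0.50805344 0.19237105 0.11003302] centre [0.51048842 0.19201511 0.08734064] topmid [0.47076025 0.19782234 0.14468129]
5.9 [0.5624 0.1844 0.0557]
10.0 [0.5661 0.1839 0.0598]
20.0 [0.5739 0.1828 0.0708]
30.0 [0.5796 0.1819 0.0829]
40.0 [0.5832 0.1814 0.0959]
45.0 [0.5841 0.1813 0.1026]
47.0 [0.5843 0.1812 0.1053]
```

Run:
```python
from workcell import *
from h import *
o=get_obs()
plan(o,[.566,.184,.12],171.7);plan(o,[.566,.184,.045],171.7)
```

```text
shift [ 0.638 -0.11   3.215] head 160.55 roll -1.8580465149710885
shift [ 0.636 -0.109  4.715] head 160.55 roll -1.8580465149710885
```

Request:
{"op": "move_arm", "data": {
  "motion": [
    [60,[0.3,-0.1,0],-1],
    [60,[0.63,-0.1,0.4],-1.88],
    [60,[0.63,-0.1,0.8],-1.88],
    [60,[0.63,-0.1,1.2],-1.88],
    [60,[0.63,-0.1,1.6],-1.88],
    [60,[0.63,-0.1,2.0],-1.88],
    [60,[0.63,-0.1,2.4],-1.88],
    [60,[0.63,-0.1,2.8],-1.88],
    [60,[0.63,-0.1,2.8],-1.88],
    [60,[0.63,-0.1,2.8],-1.88]
  ]
}}

```text
clock: 4.2
eef_pos: [0.5667, 0.1847, 0.1411]
tool_rot: [0.077, 0.997, -0.0, -0.001]
ft_force: [-0.2, -0.2, 0.5]
grip_width: 0.0602
```

Run:
```python
from workcell import *
from h import *
o=get_obs();print(o["eef_pos"],o["tool_rot"])
plan(o,[.566,.184,.045],171.7)
c=camera("wrist");cv2.imwrite("pics/w2.png",c["color"][:,:,::-1])
```

```text
[0.56668541 0.18469832 0.14111385] [ 7.66503789e-02  9.97057834e-01 -2.35757207e-04 -5.82393654e-04]
shift [ 0.009 -0.015  1.922] head 171.21 roll -0.08202165235638859
```

View pics/w2.png

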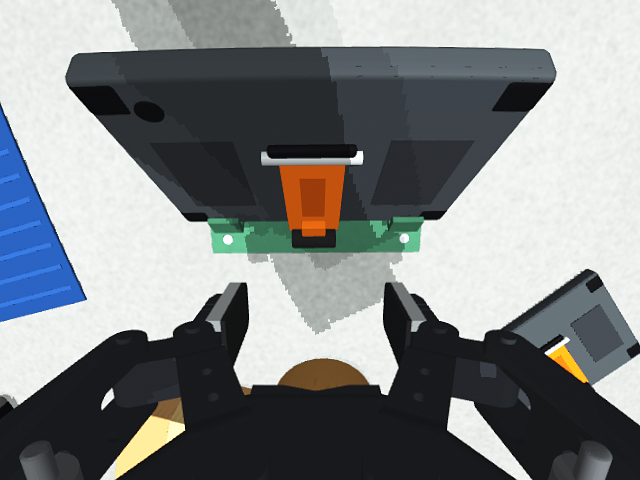

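The tool is square to the tablet, with the leg at column 313 and the fingers centred at 316. Descending.

Request:
{"op": "move_arm", "data": {
  "motion": [
    [60,[0,0,0.25],-0.1],
    [60,[0,0,0.5],-0.1],
    [60,[0,0,0.75],-0.1],
    [60,[0,0,1.0],-0.1],
    [60,[0,0,1.25],-0.1],
    [60,[0,0,1.45],-0.1],
    [60,[0,0,1.6],-0.1],
    [60,[0,0,1.75],-0.1],
    [60,[0,0,1.9],-0.1],
    [60,[0,0,1.9],-0.1]
  ]
}}

```text
clock: 5.25
eef_pos: [0.5663, 0.1846, 0.0452]
tool_rot: [0.071, 0.997, -0.0, -0.001]
ft_force: [-0.4, -0.9, 0.5]
grip_width: 0.0598
```

Run:
```python
from workcell import *
from h import *
o=get_obs();print(o["eef_pos"],o["ft_force"])
plan(o,[.566,.184,.045],171.7)
for n in("side","top","wrist"):
    c=camera(n)["color"][:,:,::-1]
    if n=="side": cv2.imwrite("pics/s3.png",cv2.resize(c[200:350,230:400],None,fx=4,fy=4,interpolation=cv2.INTER_CUBIC))
    if n=="wrist": cv2.imwrite("pics/w3.png",c)
```

```text
[0.5662703  0.18456503 0.045162  ] [-0.365912   -0.92908612  0.52781547]
shift [ 0.004 -0.012  0.003] head 171.88 roll 0.029888245879116464
```

View pics/s3.png

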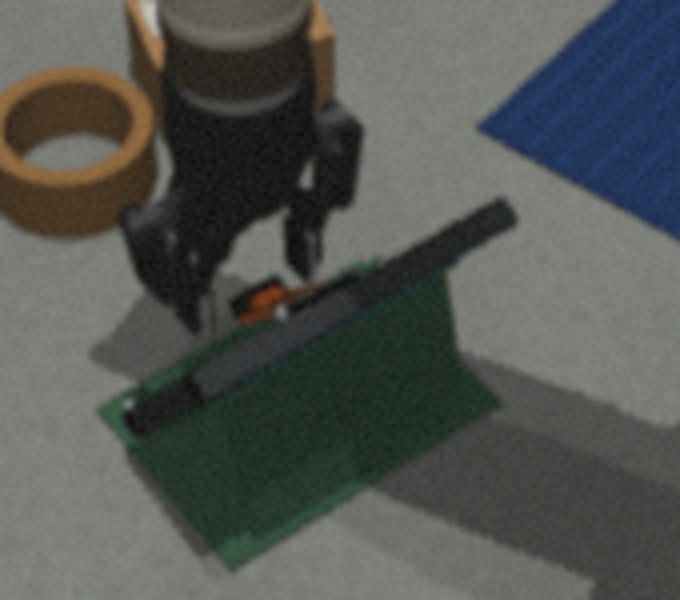

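View pics/w3.png

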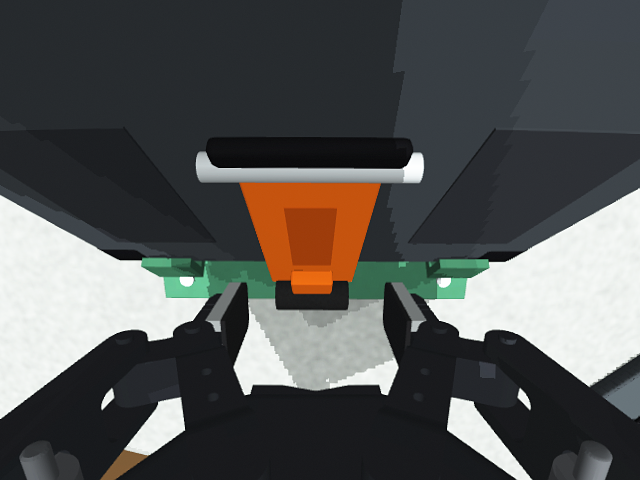

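```bash
python3 - <<'E' | tail -3
from fit2 import *
from workcell import get_obs
o=get_obs()
t=o["eef_pos"]
print("tcp,grasp",wproj([t,t+[0,0,.0187]],t,o["tool_rot"]).round())
f=foot(s.x[3])
print("foot ends/mid",wproj([c+Rm@(f+[0,y,0]) for y in(-.015,0,.015)],t,o["tool_rot"]).round().tolist(), "foot shift5mm x",wproj([c+Rm@f+[.005,0,0],c+Rm@f+[0,0,.005]],t,o["tool_rot"]).round().tolist())
E
```

```text
tcp,grasp [[315. 295.]
 [315. 314.]]
foot ends/mid [[277.0, 294.0], [312.0, 294.0], [347.0, 294.0]] foot shift5mm x [[314.0, 304.0], [312.0, 299.0]]
```

Request:
{"op": "move_arm", "data": {
  "motion": [
    [45,[0,0,0],0],
    [40,[0,0,0],0],
    [36,[0,0,0],0],
    [32,[0,0,0],0],
    [28,[0,0,0],0],
    [24,[0,0,0],0],
    [20,[0,0,0],0],
    [20,[0,0,0],0],
    [20,[0,0,0],0],
    [20,[0,0,0],0]
  ]
}}

```text
clock: 6.4
eef_pos: [0.5663, 0.184, 0.0463]
tool_rot: [0.071, 0.997, -0.001, -0.001]
ft_force: [-3.1, -5.4, 4.3]
grip_width: 0.0283
```

Run:
```python
from workcell import *
from h import *
o=get_obs();print(o["eef_pos"],o["ft_force"],o["grip_width"])
c=camera("wrist")["color"][:,:,::-1]
cv2.imwrite("pics/w4.png",c)
```

```text
[0.56630714 0.18401362 0.04627841] [-3.09549697 -5.36572317  4.3126459 ] 0.028296729705257304
```

View pics/w4.png

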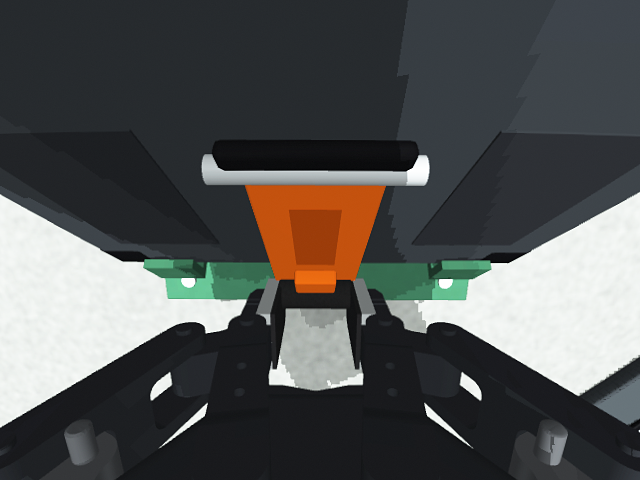

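Request:
{"op": "move_arm", "data": {
  "motion": [
    [20,[-0.04,0,-0.04],0],
    [20,[-0.08,0,-0.08],0],
    [20,[-0.12,0,-0.13],0],
    [20,[-0.16,0,-0.19],0],
    [20,[-0.2,0,-0.25],0],
    [20,[-0.23,0,-0.3],0],
    [20,[-0.26,0,-0.36],0],
    [20,[-0.3,0,-0.42],0],
    [20,[-0.33,0,-0.48],0],
    [20,[-0.35,0,-0.54],0]
  ]
}}

```text
clock: 7.45
eef_pos: [0.5845, 0.1823, 0.0736]
tool_rot: [0.071, 0.997, 0.0, 0.0]
ft_force: [-0.6, -0.0, -4.7]
grip_width: 0.0278
```

Run:
```python
from workcell import *
from h import *
o=get_obs();print(o["eef_pos"],o["ft_force"],o["ft_torque"],o["grip_width"])
c=camera("wrist")["color"][:,:,::-1]
cv2.imwrite("pics/w5.png",c)
c=camera("side")["color"][:,:,::-1]
cv2.imwrite("pics/s5.png",cv2.resize(c[200:350,230:400],None,fx=4,fy=4,interpolation=cv2.INTER_CUBIC))
```

```text
[0.58445298 0.18231927 0.07356953] [-0.57394138 -0.02342597 -4.67362932] [ 0.00657827 -0.20294956  0.03184822] 0.027849529710562086
```

View pics/w5.png

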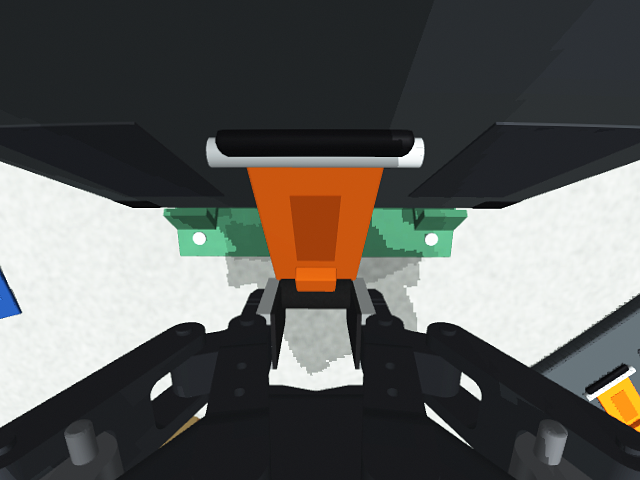

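View pics/s5.png

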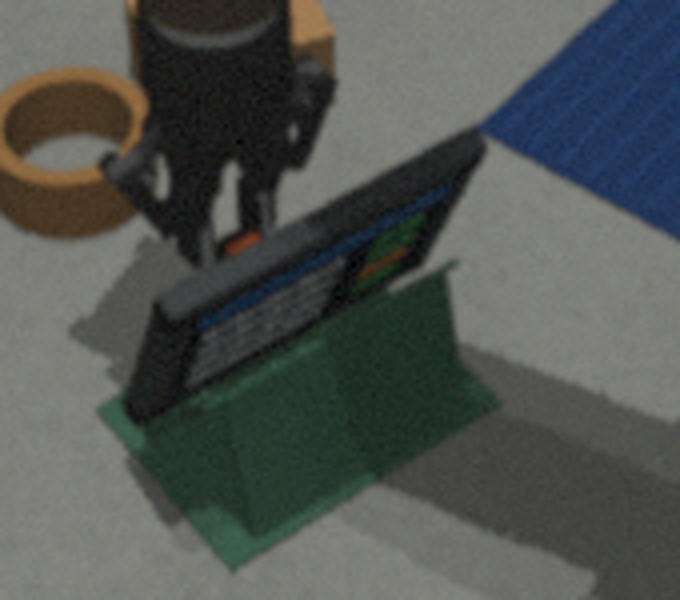

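Run:
```python
from workcell import *
import cv2
c=camera("side")["color"][:,:,::-1]
cv2.imwrite("pics/s5b.png",cv2.resize(c[222:312,255:360],None,fx=7,fy=6.6,interpolation=cv2.INTER_CUBIC))
c=camera("top")["color"][:,:,::-1]
cv2.imwrite("pics/t5b.png",cv2.resize(c[200:300,200:340],None,fx=5,fy=5,interpolation=cv2.INTER_CUBIC))
```

```text
(no output)
```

View pics/s5b.png

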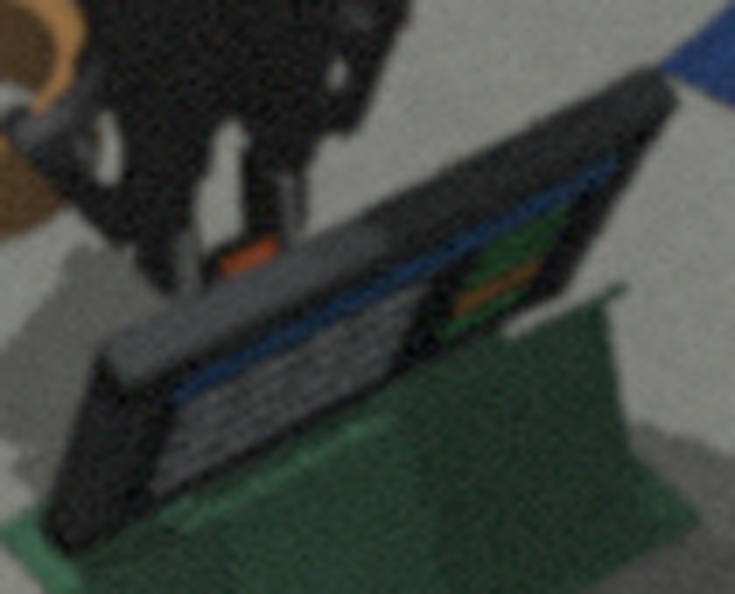

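View pics/t5b.png

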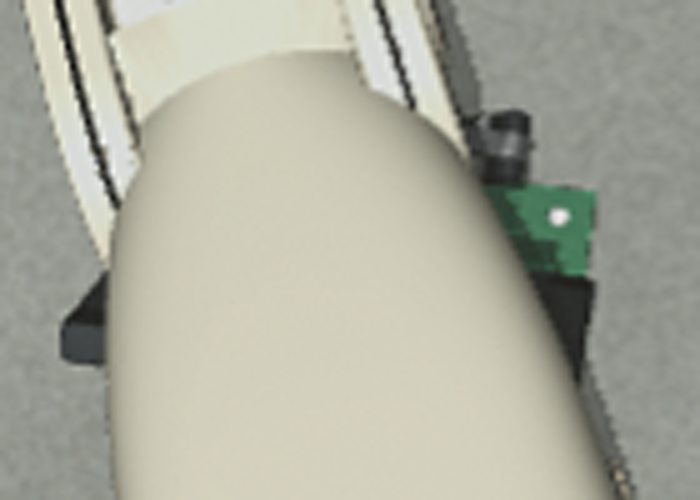

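```bash
cat > fit3.py <<'E'
from fit2 import *
def fitheld(side,top,wr,wpose,fo,x0=(0,-.145,.5)):
    def pose3(p):
        Rm=R.from_euler('ZY',[p[1],-p[0]]).as_matrix()
        return Rm, np.array(p[3:6])-Rm@foot(p[2])
    def rs(p):
        Rm,c=pose3(p);r=[]
        for q,uv in side:r.append(proj("side",[c+Rm@np.array(q)])[0]-uv)
        for q,uv in top:r.append(proj("top",[c+Rm@np.array(q)])[0]-uv)
        for q,uv in wr:r.append(wproj([c+Rm@np.array(q)],*wpose)[0]-uv)
        r.append((np.array(p[3:6])-fo)/.002)
        return np.concatenate(r)
    s=least_squares(rs,list(x0)+list(fo),loss='soft_l1')
    Rm,c=pose3(s.x)
    print("lean fwd deg",np.degrees(s.x[0]).round(1),"yaw",np.degrees(s.x[1]).round(2),"stand",np.degrees(s.x[2]).round(1),"foot",s.x[3:].round(4))
    print("centre",c.round(4),"lower screen edge",(c+Rm@[-.008,0,-.07]).round(4),"lower back",(c+Rm@[.008,0,-.07]).round(4),"top",(c+Rm@[0,0,.07]).round(4))
    print(rs(s.x).reshape(-1)[:-3].reshape(-1,2).round(1).tolist())
    return s.x
E
python3 - <<'E' | tail -4
from fit3 import *
a=lambda u,v:(255+u/7,222+v/6.6)
t=lambda u,v:(200+u/5,200+v/5)
side=[((.008,.095,.07),a(100,350)),((-.008,.095,.07),a(124,390)),((.008,-.095,.07),a(638,62)),((-.008,-.095,.07),a(678,100)),((-.008,.095,-.07),a(78,555)),((.008,.095,-.07),a(45,535))]
top=[((.008,.095,.07),t(60,328)),((-.008,.095,.07),t(62,363)),((.008,-.095,-.07),t(596,283))]
fitheld(side,top,[],None,np.array([.5805,.182,.083]))
E
```

```text
side [[413.58458156 218.79696108]]
lean fwd deg 19.1 yaw -8.01 stand 28.4 foot [0.5807 0.1827 0.0829]
centre [0.5167 0.1917 0.1081] lower screen edge [0.5318 0.1895 0.0393] lower back [0.5468 0.1874 0.0446] top [0.494  0.1949 0.1742]
[[-0.2, -0.5], [1.1, 0.3], [2.6, -0.5], [1.6, -0.1], [-0.9, 3.4], [-0.4, 0.2], [0.3, -1.3], [-0.6, 0.0], [-0.1, -0.4]]
```

The tablet has partly lifted and uprighted: lean 19°, stand at 28°, with the gripper carrying its weight. I'll draw it up along the slope, out of the hooks, and finish opening the stand on the mat.

Request:
{"op": "move_arm", "data": {
  "motion": [
    [20,[0.04,0,-0.06],0],
    [20,[0.08,0,-0.12],0],
    [20,[0.12,0,-0.18],0],
    [20,[0.16,0,-0.25],0],
    [20,[0.18,0,-0.35],0],
    [20,[0.18,0,-0.5],0],
    [20,[0.18,0,-0.65],0],
    [20,[0.18,0,-0.8],0],
    [20,[0.18,0,-0.95],0],
    [20,[0.18,0,-1.1],0]
  ]
}}

```text
clock: 8.65
eef_pos: [0.5755, 0.1836, 0.1291]
tool_rot: [0.071, 0.997, 0.0, 0.0]
ft_force: [0.1, -0.7, -5.0]
grip_width: 0.0282
```

Run:
```python
from workcell import *
from h import *
o=get_obs();print(o["clock"],o["eef_pos"],o["ft_force"],o["ft_torque"],o["grip_width"])
c=camera("side")["color"][:,:,::-1]
cv2.imwrite("pics/s6.png",cv2.resize(c[180:330,230:390],None,fx=4.5,fy=4,interpolation=cv2.INTER_CUBIC))
c=camera("wrist")["color"][:,:,::-1]
cv2.imwrite("pics/w6.png",c)
```

```text
8.65 [0.57552156 0.18357578 0.12911932] [ 0.06562416 -0.67236154 -5.03548369] [-0.06794343 -0.33049576  0.00231812] 0.028150007498873447
```

View pics/s6.png

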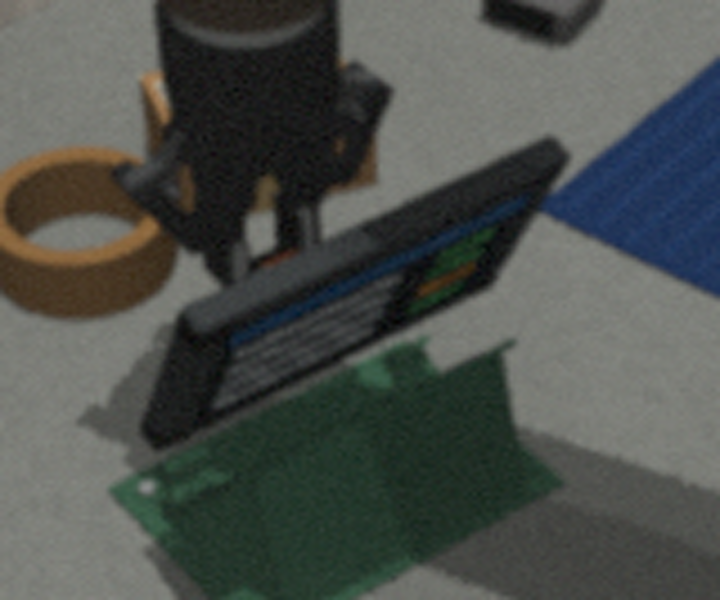

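View pics/w6.png

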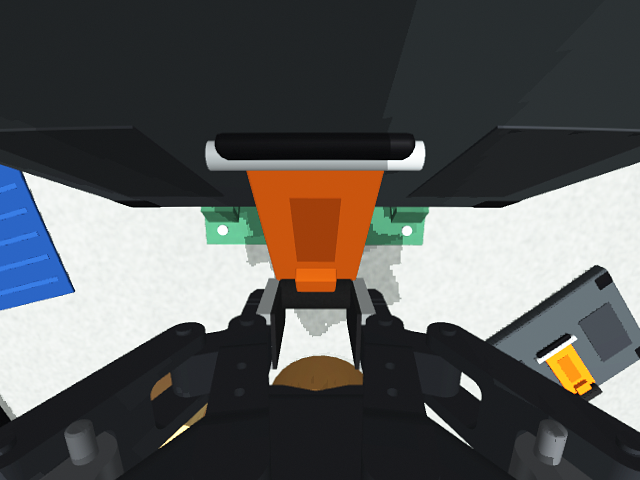

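Run:
```python
from workcell import *
from h import *
o=get_obs()
plan(o,[.528,-.184,.11],186.0)
```

```text
shift [-0.08  -7.421  0.391] head 171.87 roll -2.3542409697404594
```

Request:
{"op": "move_arm", "data": {
  "motion": [
    [20,[0,-0.1,-0.2],0],
    [20,[0,-0.3,-0.4],0],
    [20,[0,-0.6,-0.6],-0.2],
    [20,[0,-1.0,-0.6],-0.4],
    [20,[0,-1.45,-0.6],-0.6],
    [20,[0,-1.9,-0.6],-0.8],
    [20,[0,-2.35,-0.6],-1.0],
    [20,[0,-2.75,-0.6],-1.2],
    [20,[-0.05,-3.05,-0.6],-1.4],
    [20,[-0.05,-3.25,-0.6],-1.6]
  ]
}}

```text
clock: 9.75
eef_pos: [0.5548, 0.0203, 0.1592]
tool_rot: [-0.012, 1.0, -0.0, 0.0]
ft_force: [0.2, 0.3, -4.8]
grip_width: 0.0282
```

Run:
```python
from workcell import *
from h import *
o=get_obs();print(o["eef_pos"],o["ft_force"],o["ft_torque"],o["grip_width"])
plan(o,[.528,-.184,.10],186.0)
```

```text
[0.55481479 0.02028681 0.15921784] [ 0.18266741  0.32434542 -4.84666087] [-0.00555419 -0.35882333  0.02351041] 0.028230806082535087
shift [ 0.638 -4.071  1.185] head -178.58 roll -0.763568043341119
```

Request:
{"op": "move_arm", "data": {
  "motion": [
    [20,[0.03,-0.2,0],-0.1],
    [20,[0.1,-0.6,0.05],-0.25],
    [20,[0.17,-1.1,0.15],-0.4],
    [20,[0.25,-1.6,0.3],-0.55],
    [20,[0.33,-2.1,0.5],-0.7],
    [20,[0.41,-2.6,0.7],-0.76],
    [20,[0.49,-3.1,0.9],-0.76],
    [20,[0.56,-3.55,1.05],-0.76],
    [20,[0.61,-3.9,1.15],-0.76],
    [20,[0.64,-4.07,1.18],-0.76]
  ]
}}

```text
clock: 10.75
eef_pos: [0.5274, -0.1836, 0.099]
tool_rot: [-0.052, 0.999, 0.0, -0.0]
ft_force: [-1.1, 1.1, -4.4]
grip_width: 0.0279
```

Run:
```python
from workcell import *
from h import *
o=get_obs();print(o["eef_pos"],o["tool_rot"],o["ft_force"],o["ft_torque"],o["grip_width"])
plan(o,[.528,-.184,.037],186.0)
c=camera("side")["color"][:,:,::-1];cv2.imwrite("pics/s7full.png",c)
cv2.imwrite("pics/s7.png",cv2.resize(c[120:270,330:490],None,fx=5,fy=4,interpolation=cv2.INTER_CUBIC))
c=camera("wrist")["color"][:,:,::-1];cv2.imwrite("pics/w7.png",c)
c=camera("top")["color"][:,:,::-1]
cv2.imwrite("pics/t7.png",cv2.resize(c[180:330,365:535],None,fx=4.4,fy=4,interpolation=cv2.INTER_CUBIC))
```

```text
[ 0.52735254 -0.1836014   0.09903352] [-5.15950820e-02  9.98668011e-01  1.44317210e-04 -3.62551910e-04] [-1.05775723  1.13839962 -4.38127097] [ 0.09177491 -0.329464   -0.02137383] 0.02785968456271162
shift [-0.013 -0.01   1.241] head -174.09 roll -0.01416762107400397
```

View pics/s7.png

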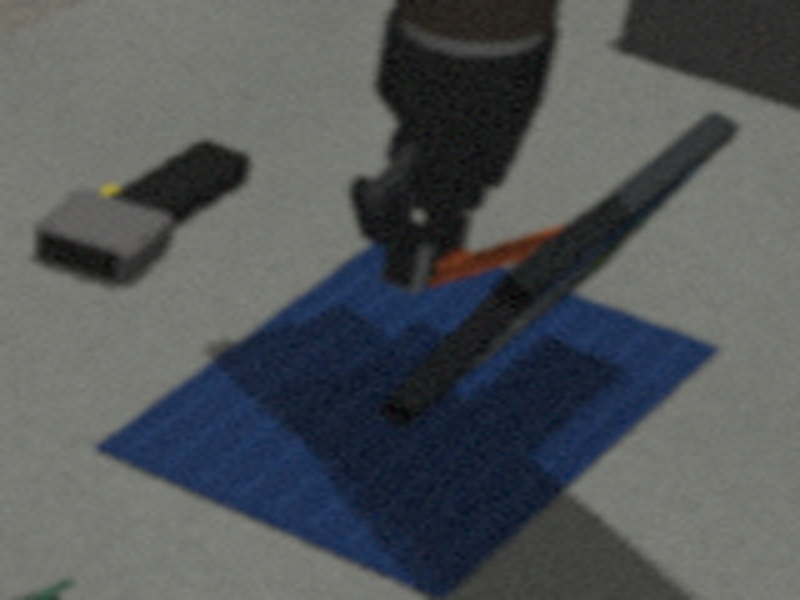

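View pics/t7.png

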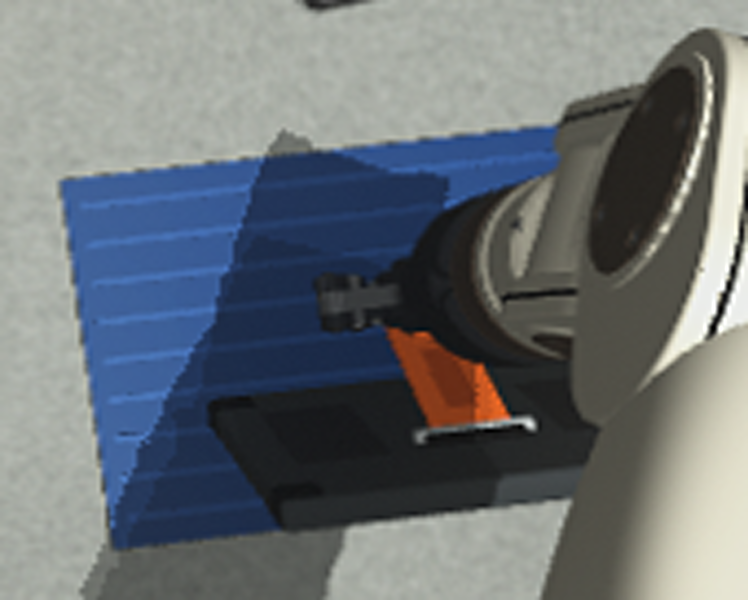

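View pics/w7.png

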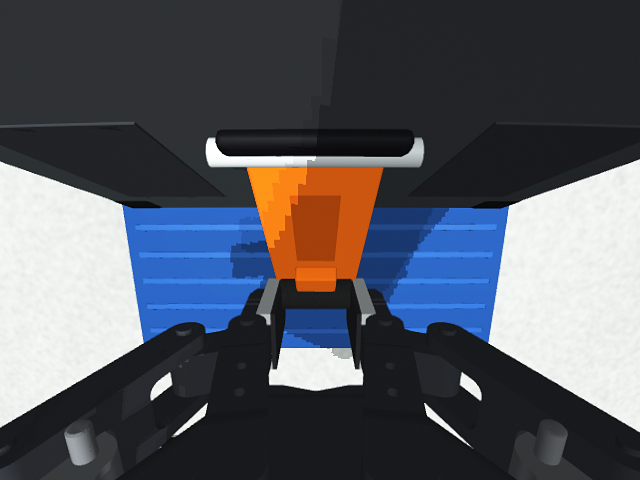

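```bash
python3 - <<'E' | tail -3
from fit3 import *
from workcell import get_obs
o=get_obs();e=o["eef_pos"]
t=lambda u,v:(365+u/4.4,180+v/4)
top=[((.008,.095,-.07),t(208,404)),((.008,.095,.07),t(272,490)),((-.008,.095,.07),t(285,530))]
fo=e+np.array([-.004*np.cos(np.radians(6)),-.0004,.0094])
fitheld([],top,[((.008,-.095,-.07),(122,205)),((.008,.095,-.07),(512,205))],(e,o["tool_rot"]),fo,(.3,.1,.5))
E
```

```text
lean fwd deg 16.7 yaw 6.03 stand 22.8 foot [ 0.5196 -0.1818  0.1134]
centre [ 0.4615 -0.1879  0.1466] lower screen edge [ 0.4739 -0.1866  0.0773] lower back [ 0.4891 -0.185   0.0819] top [ 0.4415 -0.19    0.2137]
[[-0.5, -0.4], [1.5, 0.3], [-0.8, -1.0], [0.1, 0.1], [-0.2, -0.1]]
```

Request:
{"op": "move_arm", "data": {
  "motion": [
    [20,[0,0,0.1],0],
    [20,[0,0,0.2],0],
    [20,[0,0,0.3],0],
    [20,[0,0,0.4],0],
    [20,[0,0,0.5],0],
    [20,[0,0,0.6],0],
    [20,[0,0,0.7],0],
    [20,[0,0,0.8],0],
    [20,[0,0,0.9],0],
    [20,[0,0,1.0],0]
  ]
}}

```text
clock: 11.9
eef_pos: [0.5282, -0.182, 0.0489]
tool_rot: [-0.053, 0.999, 0.0, 0.0]
ft_force: [-0.5, -0.1, -5.8]
grip_width: 0.0281
```

Request:
{"op": "move_arm", "data": {
  "motion": [
    [20,[0,0,0.02],0],
    [20,[0,0,0.04],0],
    [20,[0,0,0.06],0],
    [20,[0,0,0.08],0],
    [20,[0,0,0.1],0],
    [20,[0,0,0.12],0],
    [20,[0,0,0.14],0],
    [20,[0,0,0.16],0],
    [20,[0,0,0.18],0],
    [20,[0,0,0.2],0]
  ]
}}

```text
clock: 12.9
eef_pos: [0.5282, -0.1819, 0.0393]
tool_rot: [-0.053, 0.999, 0.0, 0.0]
ft_force: [-0.2, 0.6, -5.5]
grip_width: 0.0281
```

Run:
```python
from workcell import *
from h import *
o=get_obs();print(o["eef_pos"],o["tool_rot"],o["ft_force"],o["ft_torque"],o["grip_width"])
c=camera("side")["color"][:,:,::-1]
cv2.imwrite("pics/s8.png",cv2.resize(c[150:280,350:490],None,fx=5.5,fy=4.5,interpolation=cv2.INTER_CUBIC))
```

```text
[ 0.52816842 -0.18188449  0.03925101] [-5.26943014e-02  9.98610690e-01  4.01506811e-06  1.11221899e-05] [-0.24917922  0.61670425 -5.52786217] [ 0.03296924 -0.33869976 -0.00479783] 0.02807952577946644
```

View pics/s8.png

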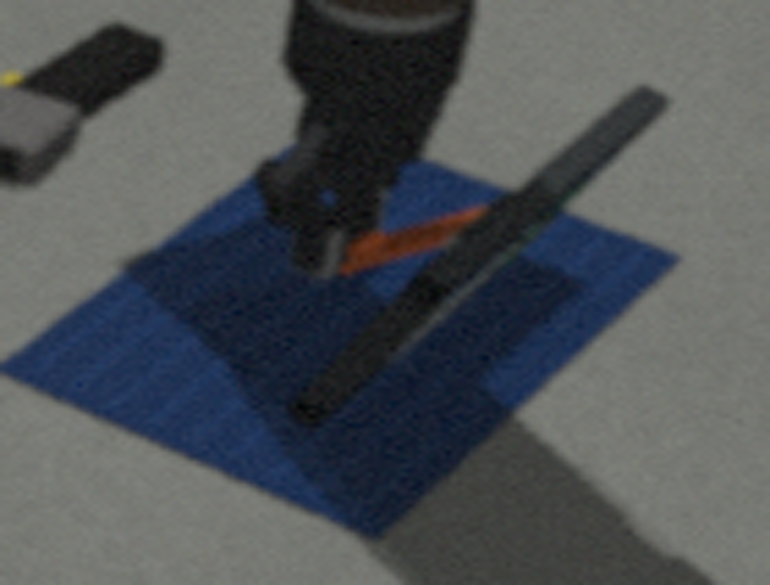

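Request:
{"op": "move_arm", "data": {
  "motion": [
    [20,[0,0,0.02],0],
    [20,[0,0,0.04],0],
    [20,[0,0,0.06],0],
    [20,[0,0,0.08],0],
    [20,[0,0,0.1],0],
    [20,[0,0,0.12],0],
    [20,[0,0,0.12],0],
    [20,[0,0,0.12],0],
    [20,[0,0,0.12],0],
    [20,[0,0,0.12],0]
  ]
}}

```text
clock: 13.95
eef_pos: [0.5282, -0.1819, 0.0334]
tool_rot: [-0.053, 0.999, 0.0, 0.0]
ft_force: [-0.2, 1.5, -3.4]
grip_width: 0.0283
```

Request:
{"op": "move_arm", "data": {
  "motion": [
    [20,[0,0,0.01],0],
    [20,[0,0,0.02],0],
    [20,[0,0,0.03],0],
    [20,[0,0,0.03],0],
    [20,[0,0,0.03],0],
    [20,[0,0,0.03],0],
    [20,[0,0,0.03],0],
    [20,[0,0,0.03],0],
    [20,[0,0,0.03],0],
    [20,[0,0,0.03],0]
  ]
}}

```text
clock: 14.95
eef_pos: [0.5282, -0.1819, 0.0318]
tool_rot: [-0.053, 0.999, 0.0, 0.0]
ft_force: [0.6, 2.7, -0.7]
grip_width: 0.0279
```

Run:
```python
from workcell import *
from h import *
o=get_obs();print(o["eef_pos"],o["ft_force"],o["ft_torque"],o["grip_width"])
c=camera("wrist")["color"][:,:,::-1];cv2.imwrite("pics/w9.png",c)
```

```text
[ 0.52817217 -0.18186993  0.03182952] [ 0.62824782  2.74994295 -0.70915366] [ 0.24580702  0.00585492 -0.09260531] 0.027905074983233278
```

View pics/w9.png

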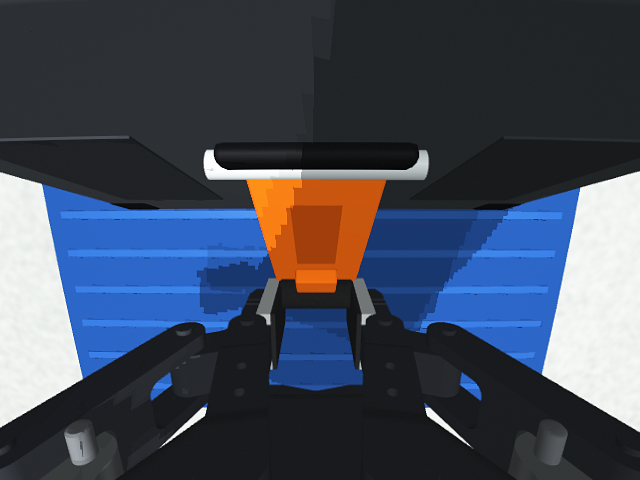

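Request:
{"op": "move_arm", "data": {
  "motion": [
    [20,[-0.03,0,0],0],
    [20,[-0.07,0,0],0],
    [20,[-0.11,0,0],0],
    [20,[-0.15,0,0],0],
    [20,[-0.19,0,0],0],
    [20,[-0.23,0,0],0],
    [20,[-0.27,0,0],0],
    [20,[-0.3,0,0],0],
    [20,[-0.3,0,0],0],
    [20,[-0.3,0,0],0]
  ]
}}

```text
clock: 16.0
eef_pos: [0.5435, -0.1803, 0.0319]
tool_rot: [-0.053, 0.999, -0.0, 0.0]
ft_force: [-0.2, 2.7, 0.1]
grip_width: 0.0278
```

Run:
```python
from workcell import *
from h import *
o=get_obs();print(o["eef_pos"],o["ft_force"],o["ft_torque"],o["grip_width"])
c=camera("wrist")["color"][:,:,::-1];cv2.imwrite("pics/w10.png",c)
c=camera("side")["color"][:,:,::-1]
cv2.imwrite("pics/s10.png",cv2.resize(c[150:280,350:490],None,fx=5.5,fy=4.5,interpolation=cv2.INTER_CUBIC))
```

```text
[ 0.54352725 -0.18028411  0.03193426] [-0.19669191  2.74615124  0.05372096] [ 0.23952668 -0.08488611 -0.05149525] 0.027789246117100663
```

View pics/w10.png

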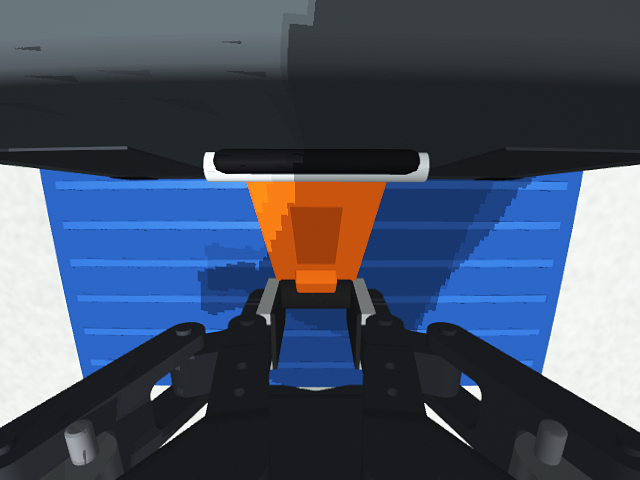

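View pics/s10.png

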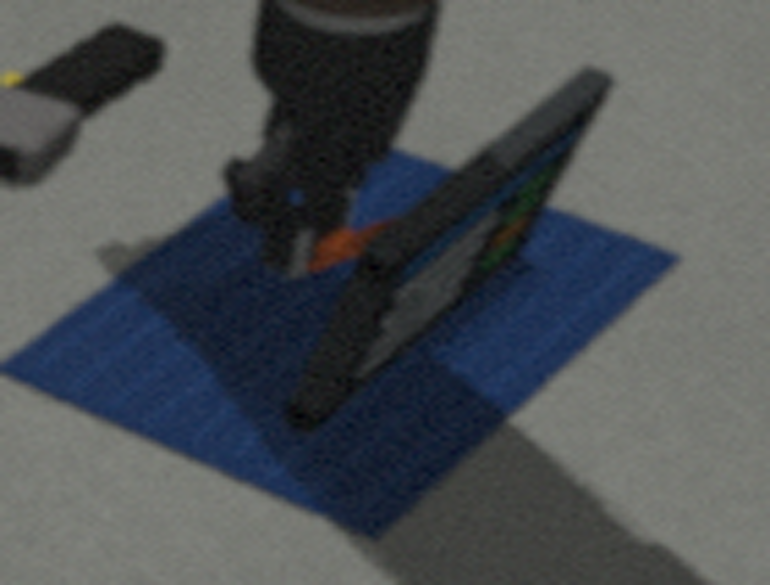

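Request:
{"op": "move_arm", "data": {
  "motion": [
    [20,[-0.03,0,0],0],
    [20,[-0.06,0,0],0],
    [20,[-0.09,0,0],0],
    [20,[-0.12,0,0],0],
    [20,[-0.15,0,0],0],
    [20,[-0.18,0,0],0],
    [20,[-0.2,0,0],0],
    [20,[-0.2,0,0],0],
    [20,[-0.2,0,0],0],
    [20,[-0.2,0,0],0]
  ]
}}

```text
clock: 17.1
eef_pos: [0.5532, -0.1793, 0.0319]
tool_rot: [-0.053, 0.999, -0.0, 0.0]
ft_force: [-0.2, 1.1, -1.7]
grip_width: 0.0281
```

```bash
cat > look.py <<'E'
from workcell import *
from h import *
import sys
k=sys.argv[1]
o=get_obs();print(o["clock"],o["eef_pos"],o["tool_rot"],o["ft_force"].round(2),o["ft_torque"].round(3),o["grip_width"])
c=camera("wrist")["color"][:,:,::-1];cv2.imwrite(f"pics/w{k}.png",c)
c=camera("side")["color"][:,:,::-1]
cv2.imwrite(f"pics/s{k}.png",cv2.resize(c[140:270,350:490],None,fx=5.5,fy=4.5,interpolation=cv2.INTER_CUBIC))
E
python3 look.py 11
```

```text
17.1 [ 0.55318436 -0.17928091  0.03187493] [-5.26976028e-02  9.98610501e-01 -2.12971152e-05  1.73283925e-04] [-0.18  1.08 -1.66] [ 0.116 -0.088 -0.109] 0.028076116943952945
```

View pics/w11.png

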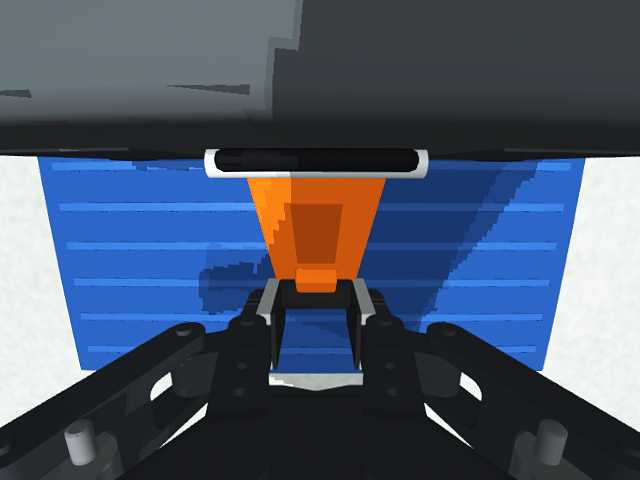

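View pics/s11.png

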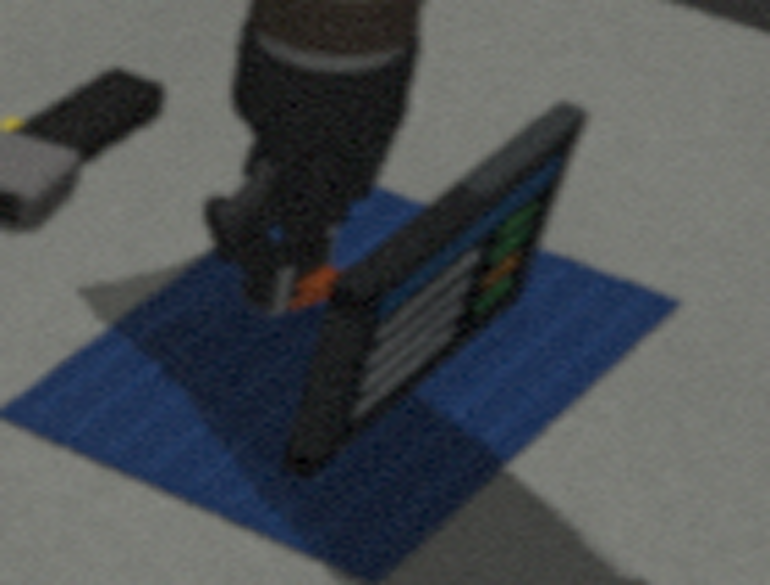

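```bash
python3 - <<'E' | tail -3
from fit3 import *
from workcell import get_obs
e=get_obs()["eef_pos"]
a=lambda u,v:(350+u/5.5,140+v/4.5)
side=[((.008,.095,.07),a(333,283)),((-.008,.095,.07),a(368,300)),((.008,-.095,.07),a(558,101)),((-.008,-.095,.07),a(588,116)),((-.008,.095,-.07),a(318,474)),((.008,.095,-.07),a(288,460))]
fitheld(side,[],[],None,e+[-.004,0,.0094],(.05,.1,.6))
E
```

```text
lean fwd deg 2.2 yaw 6.52 stand 43.5 foot [ 0.5495 -0.1796  0.041 ]
centre [ 0.4804 -0.1875  0.07  ] lower screen edge [ 4.751e-01 -1.881e-01 -2.000e-04] lower back [ 4.910e-01 -1.863e-01  4.000e-04] top [ 0.4777 -0.1878  0.14  ]
[[0.4, -0.2], [0.2, -0.8], [0.1, -0.3], [0.5, -1.0], [-0.5, 3.4], [-0.7, 3.3]]
```

Request:
{"op": "move_arm", "data": {
  "motion": [
    [20,[-0.02,0,0],0],
    [20,[-0.04,0,0],0],
    [20,[-0.06,0,0],0],
    [20,[-0.07,0,0.01],0],
    [20,[-0.07,0,0.02],0],
    [20,[-0.07,0,0.03],0],
    [20,[-0.07,0,0.03],0],
    [20,[-0.07,0,0.03],0],
    [20,[-0.07,0,0.03],0],
    [20,[-0.07,0,0.03],0]
  ]
}}

```text
clock: 18.2
eef_pos: [0.5569, -0.1789, 0.0305]
tool_rot: [-0.053, 0.999, -0.0, 0.0]
ft_force: [1.8, 1.1, -1.0]
grip_width: 0.0282
```

```bash
python3 look.py 12
```

```text
18.2 [ 0.55685258 -0.17891888  0.03053848] [-5.27230197e-02  9.98609102e-01 -5.59965642e-05  3.75249538e-04] [ 1.78  1.06 -1.01] [ 0.093 -0.187 -0.074] 0.028194497230314242
```

View pics/w12.png

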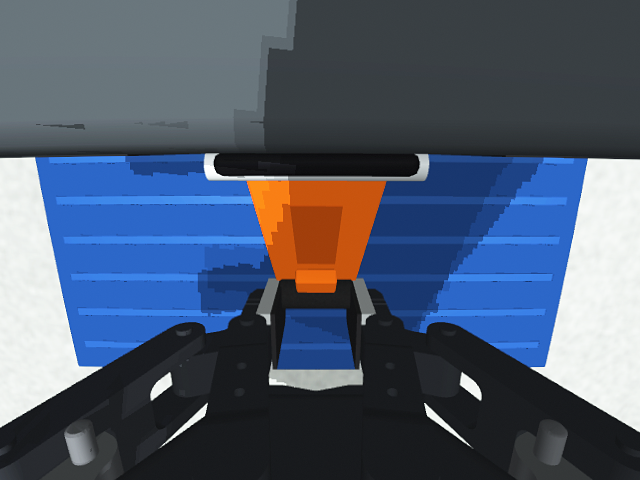

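View pics/s12.png

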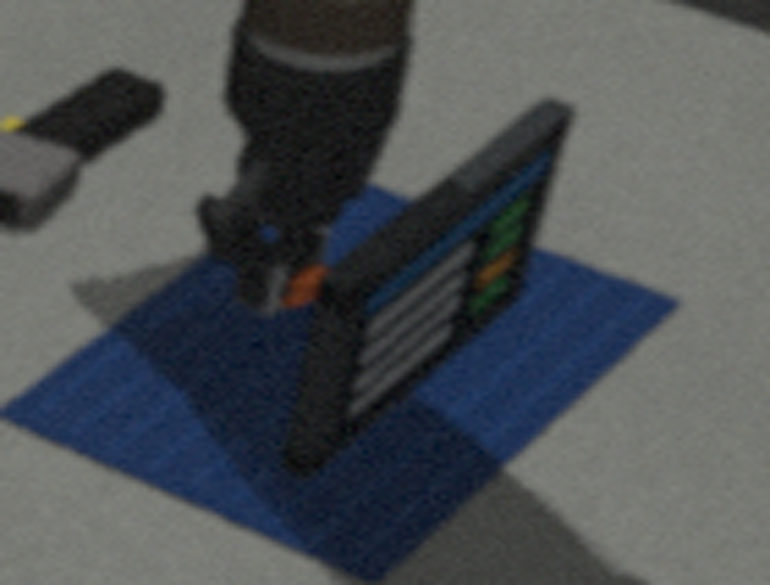

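```bash
python3 - <<'E' | tail -3
from fit3 import *
from workcell import get_obs
e=get_obs()["eef_pos"]
a=lambda u,v:(350+u/5.5,140+v/4.5)
side=[((.008,.095,.07),a(325,283)),((-.008,.095,.07),a(360,300)),((.008,-.095,.07),a(545,97)),((-.008,-.095,.07),a(576,112)),((-.008,.095,-.07),a(316,476)),((.008,.095,-.07),a(283,462))]
fitheld(side,[],[],None,e+[-.004,0,.0094],(.05,.1,.6))
E
```

```text
lean fwd deg 1.4 yaw 7.27 stand 44.0 foot [ 0.5533 -0.1787  0.0393]
centre [ 0.4843 -0.1875  0.0688] lower screen edge [ 0.4781 -0.1883 -0.0014] lower back [ 0.494  -0.1863 -0.001 ] top [ 0.4826 -0.1877  0.1388]
[[0.4, -0.5], [0.3, -1.2], [0.2, -0.0], [0.4, -0.8], [-0.7, 2.8], [-0.4, 2.9]]
```

Request:
{"op": "move_arm", "data": {
  "motion": [
    [20,[-0.01,0,0.01],0],
    [20,[-0.02,0,0.02],0],
    [20,[-0.03,0,0.03],0],
    [20,[-0.04,0,0.04],0],
    [20,[-0.04,0,0.05],0],
    [20,[-0.04,0,0.05],0],
    [20,[-0.04,0,0.05],0],
    [20,[-0.04,0,0.05],0],
    [20,[-0.04,0,0.05],0],
    [20,[-0.04,0,0.05],0]
  ]
}}

```text
clock: 19.3
eef_pos: [0.5586, -0.1787, 0.0279]
tool_rot: [-0.053, 0.999, -0.0, 0.0]
ft_force: [-0.2, 1.2, 2.0]
grip_width: 0.028
```

```bash
python3 look.py 13
```

```text
19.3 [ 0.55857178 -0.17872199  0.02790743] [-5.26677184e-02  9.98612086e-01 -3.80801975e-05  1.03785865e-04] [-0.17  1.2   1.98] [ 0.032  0.307 -0.115] 0.0279885819931656
```

View pics/s13.png

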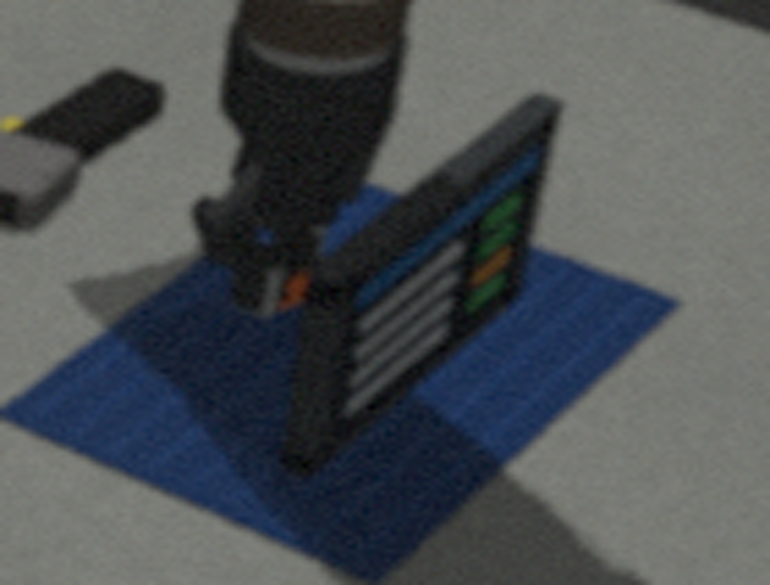

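```bash
python3 - <<'E' | tail -3
from fit3 import *
from workcell import get_obs
e=get_obs()["eef_pos"]
a=lambda u,v:(350+u/5.5,140+v/4.5)
side=[((.008,.095,.07),a(312,277)),((-.008,.095,.07),a(350,295)),((.008,-.095,.07),a(535,93)),((-.008,-.095,.07),a(563,106)),((-.008,.095,-.07),a(314,476)),((.008,.095,-.07),a(282,463))]
fitheld(side,[],[],None,e+[-.004,0,.0094],(.0,.1,.7))
E
```

```text
lean fwd deg -0.5 yaw 7.37 stand 43.4 foot [ 0.5551 -0.1786  0.0368]
centre [ 0.4877 -0.1873  0.0693] lower screen edge [ 0.4791 -0.1885 -0.0006] lower back [ 0.495  -0.1864 -0.0008] top [ 0.4883 -0.1873  0.1393]
[[0.7, -0.3], [0.0, -1.5], [-0.1, -0.2], [0.7, -0.7], [-0.5, 2.4], [-0.4, 2.4]]
```

Request:
{"op": "move_arm", "data": {
  "motion": [
    [26,[0,0,0],0],
    [28,[0,0,0],0],
    [29,[0,0,0],0],
    [31,[0,0,0],0],
    [33,[0,0,0],0],
    [36,[0,0,0],0],
    [40,[0,0,0],0],
    [46,[0,0,0],0],
    [52,[0,0,0],0],
    [56,[0,0,0],0]
  ]
}}

```text
clock: 20.4
eef_pos: [0.5585, -0.1787, 0.0278]
tool_rot: [-0.053, 0.999, -0.0, 0.0]
ft_force: [-0.2, -0.4, -0.7]
grip_width: 0.0558
```

```bash
python3 look.py 14
```

```text
20.4 [ 0.55853495 -0.17871461  0.02781616] [-5.26796397e-02  9.98611463e-01 -2.18110936e-05  4.49493345e-05] [-0.18 -0.44 -0.67] [-0.013  0.002 -0.032] 0.05584705517007467
```

View pics/s14.png

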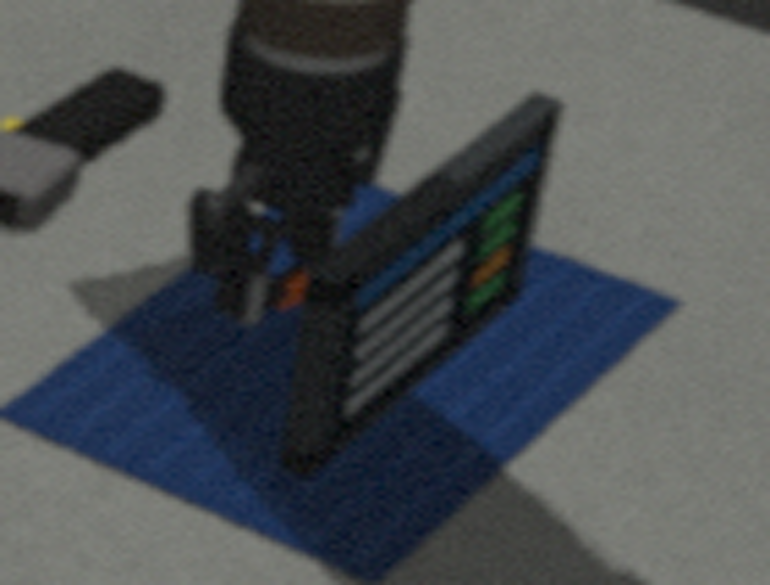

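View pics/w14.png

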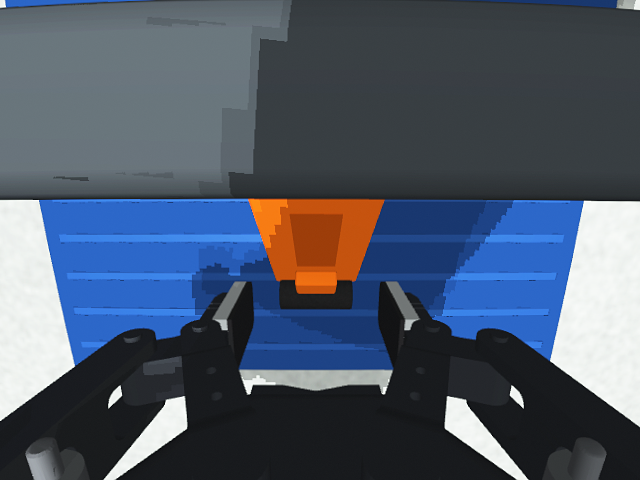

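The tablet stands free on its edge with the kickstand out. I'll raise clear, turn 90°, and tip it back from the top between loose fingers.

Request:
{"op": "move_arm", "data": {
  "motion": [
    [56,[0,0,-0.15],0],
    [56,[0,0,-0.4],0],
    [56,[0,0,-0.8],0],
    [56,[0,0,-1.2],0],
    [56,[0,0,-1.7],0],
    [56,[0,0,-2.2],0],
    [56,[0,0,-2.7],0],
    [56,[0,0,-3.2],0],
    [56,[0,0,-3.7],0],
    [56,[0,0,-4.1],0]
  ]
}}

```text
clock: 21.5
eef_pos: [0.5589, -0.1788, 0.2361]
tool_rot: [-0.053, 0.999, -0.001, 0.002]
ft_force: [-0.3, -0.9, 0.5]
grip_width: 0.0557
```

Request:
{"op": "move_arm", "data": {
  "motion": [
    [40,[0,0,0],1.4],
    [40,[0,0,0],2.8],
    [36,[0,0,0],4.2],
    [32,[0,0,0],5.6],
    [32,[0,0,0],7],
    [32,[0,0,0],8.4],
    [32,[0,0,0],9.8],
    [32,[0,0,0],11.2],
    [32,[0,0,0],12.6],
    [32,[0,0,0],14]
  ]
}}

```text
clock: 22.5
eef_pos: [0.5586, -0.1787, 0.2343]
tool_rot: [0.631, 0.775, 0.0, 0.001]
ft_force: [0.1, -0.2, -0.6]
grip_width: 0.0321
```

```bash
python3 look.py 15
python3 - <<'E'
from workcell import *
from h import *
c=camera("top")["color"][:,:,::-1]
cv2.imwrite("pics/t15.png",cv2.resize(c[180:330,365:535],None,fx=4.4,fy=4,interpolation=cv2.INTER_CUBIC))
E
```

```text
22.5 [ 0.55856597 -0.17869984  0.23429355] [6.31396332e-01 7.75459871e-01 2.99623006e-04 7.55158380e-04] [ 0.11 -0.21 -0.63] [ 0.    -0.002  0.022] 0.032140350861695116
```

View pics/w15.png

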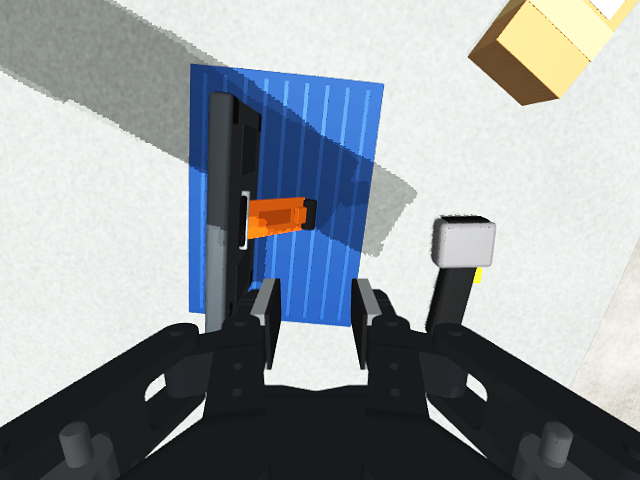

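View pics/s15.png

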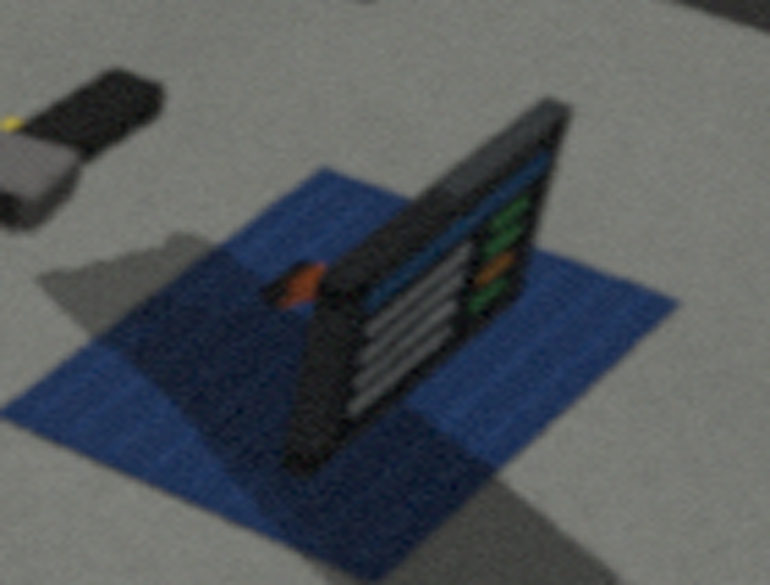

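View pics/t15.png

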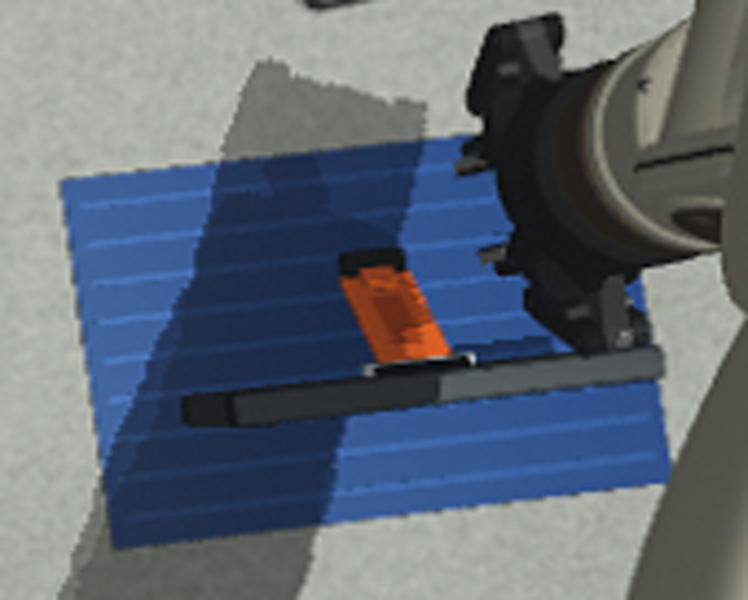

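Run:
```python
from h import *
from workcell import get_obs
t=lambda u,v:(365+u/4.4,180+v/4)
P=ray("top",[t(183,397),t(183,427),t(661,347),t(663,378)],.143)
print(P.round(4), P.mean(0).round(4)); d=(P[0]+P[1]-P[2]-P[3])/2; print(np.linalg.norm(d),np.degrees(np.arctan2(-d[0],d[1])))
a=lambda u,v:(350+u/5.5,140+v/4.5)
P=ray("side",[a(325,282),a(362,300),a(545,96),a(577,110)],.143);print(P.round(4),P.mean(0).round(4))
f=ray("top",[t(371,263)],.045);print("foot",f)
```

```text
[[ 0.4814 -0.0701  0.143 ]
 [ 0.4674 -0.0697  0.143 ]
 [ 0.5005 -0.2789  0.143 ]
 [ 0.4857 -0.2791  0.143 ]] [ 0.4838 -0.1744  0.143 ]
0.2099389082005405 5.10083059692126
[[ 0.4761 -0.0871  0.143 ]
 [ 0.4574 -0.0869  0.143 ]
 [ 0.5007 -0.2763  0.143 ]
 [ 0.4836 -0.2759  0.143 ]] [ 0.4795 -0.1816  0.143 ]
foot [[ 0.5501088 -0.1779516  0.045    ]]
```

Run:
```python
from h import *
from workcell import get_obs
t=lambda u,v:(365+u/4.4,180+v/4)
P=ray("top",[t(233,393),t(233,425),t(661,347),t(663,378)],.143)
print(P.round(4), P.mean(0).round(4)); d=(P[0]+P[1]-P[2]-P[3])/2; print(np.linalg.norm(d),np.degrees(np.arctan2(-d[0],d[1])))
plan(get_obs(),[.484,-.184,.175],96)
```

```text
[[ 0.4829 -0.0916  0.143 ]
 [ 0.4679 -0.0911  0.143 ]
 [ 0.5005 -0.2789  0.143 ]
 [ 0.4857 -0.2791  0.143 ]] [ 0.4842 -0.1852  0.143 ]
0.1884635466832109 5.394226125685403
shift [ 0.213 -1.482  1.177] head 102.21 roll 1.034443620054584
```

Request:
{"op": "move_arm", "data": {
  "motion": [
    [38,[0.05,-0.2,0],0.3],
    [38,[0.1,-0.5,0],0.6],
    [38,[0.15,-0.8,0],1.05],
    [38,[0.21,-1.1,0],1.05],
    [38,[0.21,-1.4,0],1.05],
    [38,[0.21,-1.48,0.2],1.05],
    [38,[0.21,-1.48,0.5],1.05],
    [38,[0.21,-1.48,0.8],1.05],
    [38,[0.21,-1.48,0.9],1.05],
    [38,[0.21,-1.48,0.9],1.05]
  ]
}}

```text
clock: 23.65
eef_pos: [0.4836, -0.1836, 0.1868]
tool_rot: [0.67, 0.742, -0.0, -0.001]
ft_force: [0.6, -0.3, -0.5]
grip_width: 0.0379
```

```bash
python3 look.py 16; python3 - <<'E' | tail -2
from fit2 import *
from workcell import *
o=get_obs();plan(o,[.484,-.185,.122],96)
print(wproj([o["eef_pos"],o["eef_pos"]+[0,0,.0187]],o["eef_pos"],o["tool_rot"]))
E
```

```text
23.65 [ 0.48357118 -0.18356953  0.18678635] [ 6.70405450e-01  7.41994280e-01 -3.28581861e-04 -9.55542687e-04] [ 0.59 -0.29 -0.46] [ 0.01   0.008 -0.001] 0.037941041396575004
[[314.65587415 295.07283292]
 [314.56129869 314.32283403]]
```

View pics/w16.png

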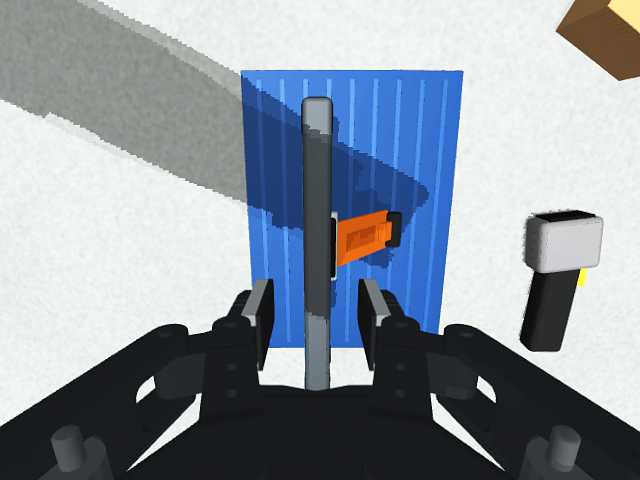

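View pics/s16.png

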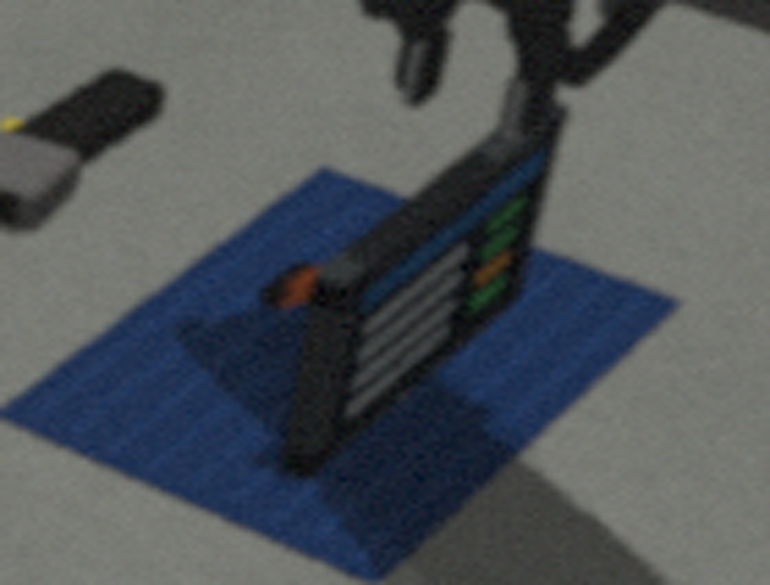

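Request:
{"op": "move_arm", "data": {
  "motion": [
    [38,[0,0,0.15],0],
    [38,[0,0,0.35],0],
    [38,[0,0,0.6],0],
    [38,[0,0,0.85],0],
    [38,[0,0,1.1],0],
    [38,[0,0,1.25],0],
    [37,[0,0,1.3],0],
    [34,[0,0,1.3],0],
    [31,[0,0,1.3],0],
    [30,[0,0,1.3],0]
  ]
}}

```text
clock: 24.75
eef_pos: [0.4844, -0.1841, 0.1234]
tool_rot: [0.671, 0.742, 0.0, 0.001]
ft_force: [0.7, -1.0, 0.3]
grip_width: 0.0297
```

```bash
python3 look.py 17
```

```text
24.75 [ 0.48441576 -0.18405351  0.12344175] [6.70817563e-01 7.41622115e-01 2.35764258e-04 6.15619401e-04] [ 0.65 -1.01  0.28] [ 0.064 -0.049  0.022] 0.029734506658199295
```

View pics/w17.png

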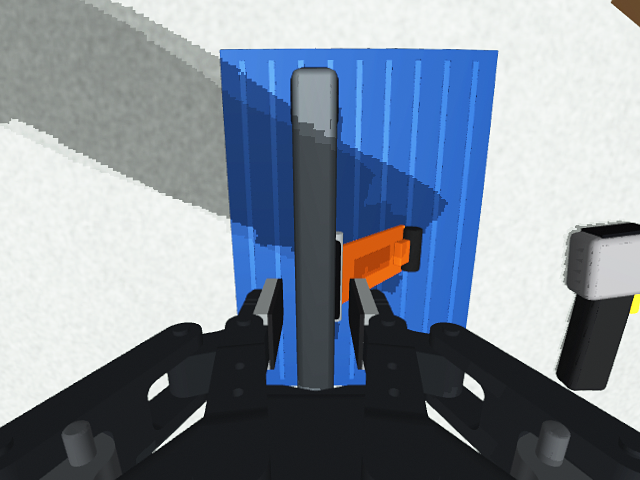

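View pics/s17.png

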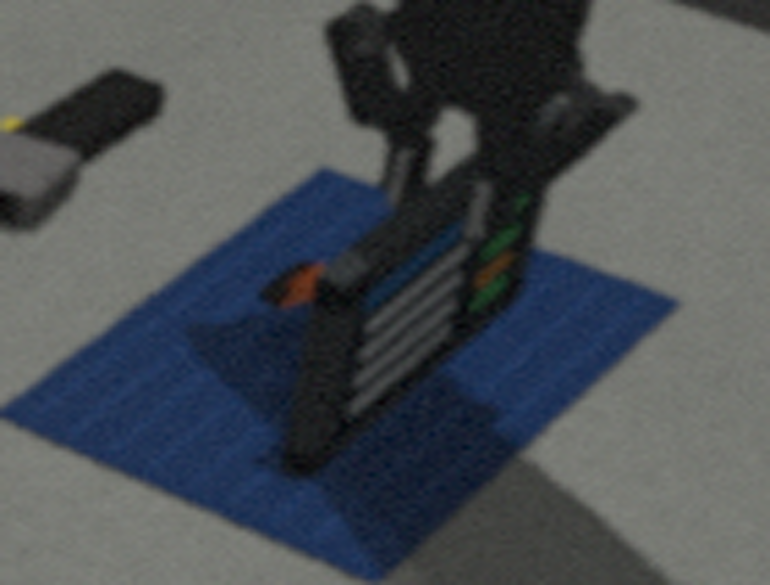

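Request:
{"op": "move_arm", "data": {
  "motion": [
    [30,[0,0.05,0],0],
    [30,[0,0.1,0],0],
    [30,[0,0.15,0],0],
    [30,[0,0.2,0],0],
    [30,[0,0.25,0],0],
    [30,[0,0.3,0],0],
    [30,[0,0.35,0],0],
    [30,[0,0.4,0],0],
    [30,[0,0.43,0],0],
    [30,[0,0.46,0],0]
  ]
}}

```text
clock: 25.85
eef_pos: [0.5071, -0.1815, 0.1228]
tool_rot: [0.671, 0.742, 0.0, 0.0]
ft_force: [0.5, -0.2, -0.2]
grip_width: 0.0299
```

```bash
python3 look.py 18
```

```text
25.85 [ 0.50705289 -0.18153324  0.12278525] [6.70806680e-01 7.41632250e-01 5.01455520e-05 3.41669211e-05] [ 0.54 -0.23 -0.19] [-0.015  0.017 -0.002] 0.029858260895038048
```

View pics/w18.png

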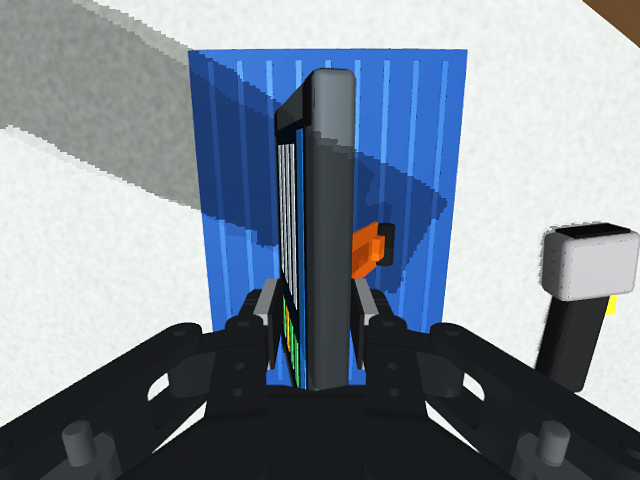

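View pics/s18.png

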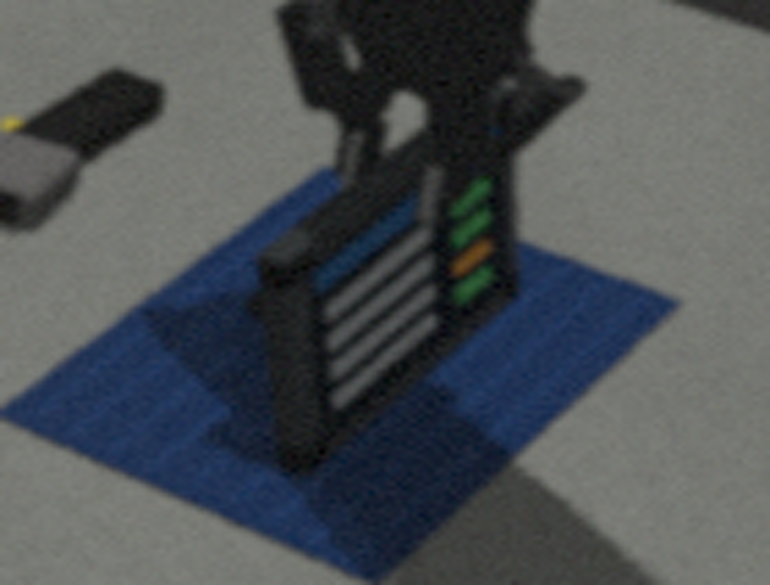

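Request:
{"op": "move_arm", "data": {
  "motion": [
    [31,[0,0.03,0.01],0],
    [32,[0,0.06,0.02],0],
    [33,[0,0.09,0.03],0],
    [34,[0,0.12,0.04],0],
    [35,[0,0.15,0.05],0],
    [36,[0,0.18,0.06],0],
    [37,[0,0.21,0.07],0],
    [38,[0,0.24,0.08],0],
    [38,[0,0.28,0.09],0],
    [38,[0,0.32,0.1],0]
  ]
}}

```text
clock: 26.95
eef_pos: [0.5229, -0.1799, 0.1177]
tool_rot: [0.671, 0.742, 0.0, -0.0]
ft_force: [1.5, -0.1, -0.5]
grip_width: 0.0379
```

Request:
{"op": "move_arm", "data": {
  "motion": [
    [38,[0,0.03,0],0],
    [38,[0,0.06,0.01],0],
    [38,[0,0.09,0.02],0],
    [38,[0,0.12,0.02],0],
    [38,[0,0.15,0.03],0],
    [38,[0,0.18,0.03],0],
    [38,[0,0.21,0.03],0],
    [38,[0,0.24,0.03],0],
    [38,[0,0.27,0.03],0],
    [38,[0,0.29,0.03],0]
  ]
}}

```text
clock: 27.95
eef_pos: [0.5371, -0.1785, 0.1163]
tool_rot: [0.671, 0.742, -0.0, -0.0]
ft_force: [-1.1, 0.4, 0.2]
grip_width: 0.0381
```

```bash
python3 look.py 19
```

```text
27.95 [ 0.53714041 -0.17852182  0.11632052] [ 6.70832567e-01  7.41608824e-01 -1.10904112e-04 -8.11460289e-05] [-1.12  0.41  0.18] [ 0.009 -0.041  0.052] 0.03808105094807424
```

View pics/w19.png

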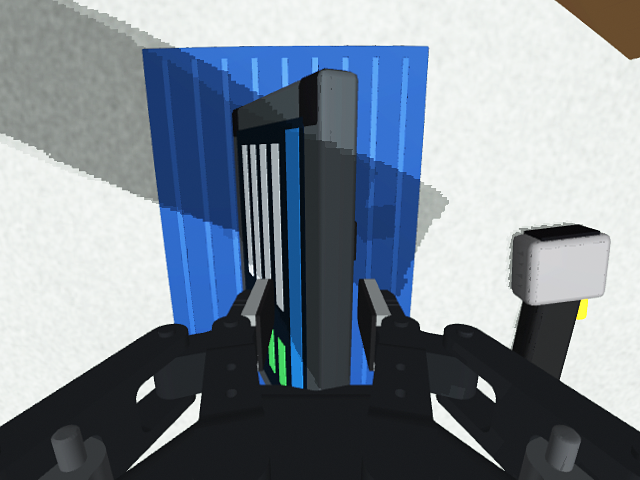

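View pics/s19.png

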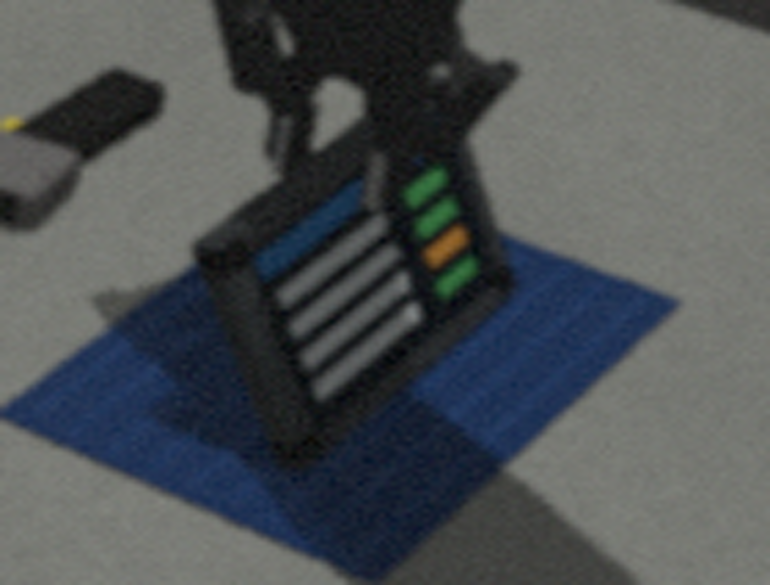

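Request:
{"op": "move_arm", "data": {
  "motion": [
    [39,[0,0.02,0],0],
    [40,[0,0.04,0],0],
    [41,[0,0.06,0],0],
    [42,[0,0.08,0],0],
    [42,[0,0.08,0],0],
    [42,[0,0.08,0],0],
    [42,[0,0.08,0],0],
    [42,[0,0.08,0],0],
    [42,[0,0.08,0],0],
    [42,[0,0.08,0],0]
  ]
}}

```text
clock: 29.05
eef_pos: [0.5411, -0.1781, 0.1163]
tool_rot: [0.671, 0.742, 0.0, 0.0]
ft_force: [0.2, 1.0, -1.0]
grip_width: 0.042
```

```bash
python3 look.py 20
```

```text
29.05 [ 0.54114268 -0.17812844  0.1163373 ] [6.70827891e-01 7.41613067e-01 5.19890115e-06 2.65691730e-05] [ 0.2   0.97 -1.04] [ 0.018 -0.012  0.009] 0.04203613411385896
```

View pics/w20.png

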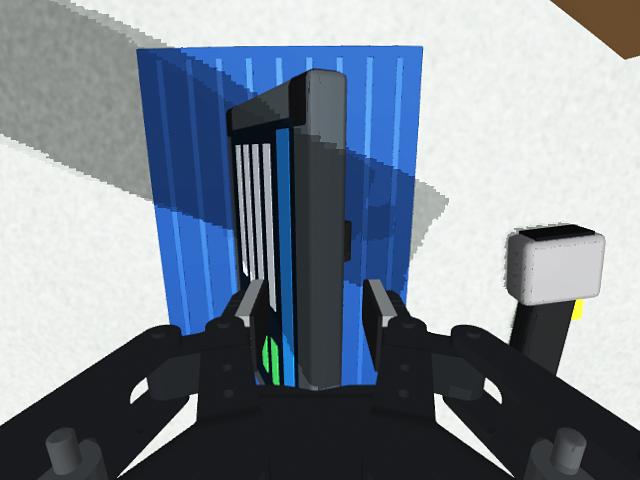

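View pics/s20.png

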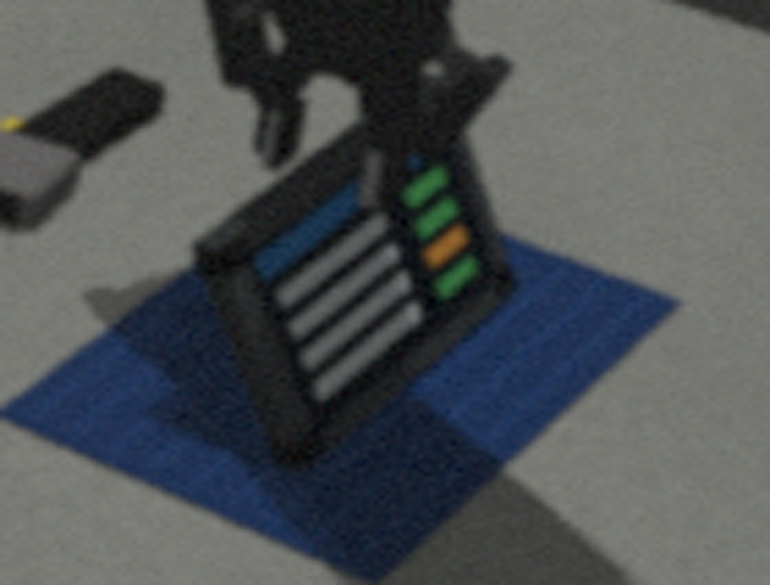

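The tablet didn't move while the fingers did, so it stands by itself. Withdrawing straight up.

Request:
{"op": "move_arm", "data": {
  "motion": [
    [42,[0,0,-0.1],0],
    [42,[0,0,-0.3],0],
    [42,[0,0,-0.6],0],
    [42,[0,0,-1.0],0],
    [42,[0,0,-1.4],0],
    [42,[0,0,-1.8],0],
    [42,[0,0,-2.2],0],
    [42,[0,0,-2.6],0],
    [42,[0,0,-2.9],0],
    [42,[0,0,-3.0],0]
  ]
}}

```text
clock: 30.15
eef_pos: [0.5421, -0.1784, 0.2694]
tool_rot: [0.671, 0.742, 0.001, 0.002]
ft_force: [0.6, -0.2, -0.1]
grip_width: 0.0417
```

Request:
{"op": "move_arm", "data": {
  "motion": [
    [42,[0,-0.3,-0.2],0],
    [42,[0,-0.7,-0.4],0],
    [42,[0,-1.1,-0.6],0],
    [42,[0,-1.5,-0.8],0],
    [42,[0,-1.9,-1],0],
    [42,[0,-2.3,-1],0],
    [42,[0,-2.7,-1],0],
    [42,[0,-3.1,-1],0],
    [42,[0,-3.4,-1],0],
    [42,[0,-3.5,-1],0]
  ]
}}

```text
clock: 31.15
eef_pos: [0.3658, -0.1956, 0.3166]
tool_rot: [0.671, 0.741, 0.0, 0.0]
ft_force: [0.3, 0.2, 0.9]
grip_width: 0.042
```

```bash
python3 look.py 21
python3 - <<'E'
from workcell import *
import cv2
c=camera("top")["color"][:,:,::-1]; cv2.imwrite("pics/t21f.png",c)
cv2.imwrite("pics/t21.png",cv2.resize(c[180:330,365:535],None,fx=4.4,fy=4,interpolation=cv2.INTER_CUBIC))
E
```

```text
31.15 [ 0.36577938 -0.19558435  0.31656414] [6.71144467e-01 7.41326578e-01 2.13659860e-05 8.89102104e-05] [0.34 0.17 0.93] [ 0.039 -0.014  0.004] 0.04197042421311335
```

View pics/t21.png

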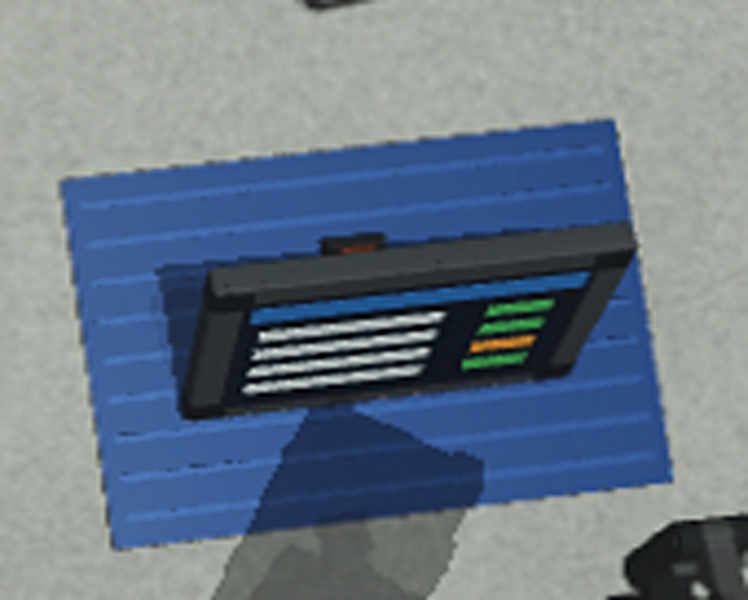

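View pics/s21.png

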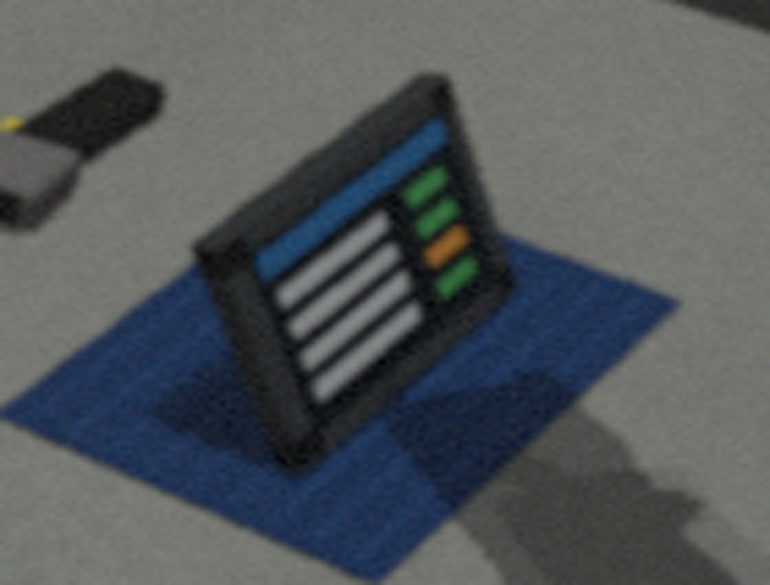

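View pics/t21f.png

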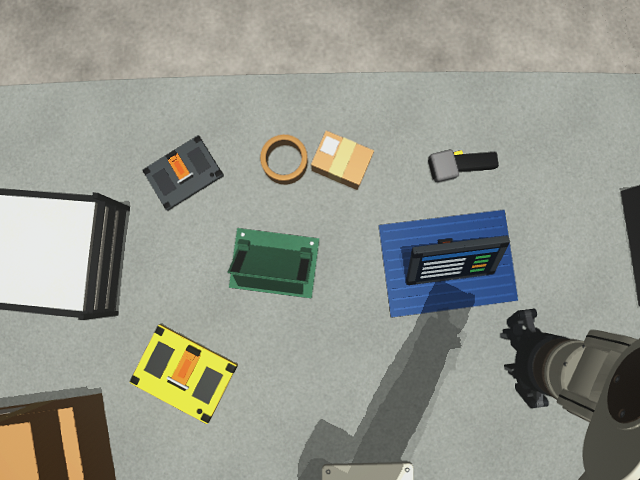

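```bash
python3 - <<'E' | tail -4
from fit2 import *
t=lambda u,v:(365+u/4.4,180+v/4)
a=lambda u,v:(350+u/5.5,140+v/4.5)
L=[("top",(.008,.095,.07),t(212,267)),("top",(-.008,.095,.07),t(210,297)),("top",(.008,-.095,.07),t(630,222)),("top",(-.008,-.095,.07),t(637,252)),("top",(-.008,.095,-.07),t(183,416)),("top",(-.008,-.095,-.07),t(570,376)),
("side",(-.008,-.095,.07),a(452,88)),("side",(.008,.095,.07),a(195,250)),("side",(-.008,-.095,-.07),a(515,288)),("side",(-.008,.095,-.07),a(308,470))]
def rs(p):
    Rm=R.from_euler('ZY',p[3:5]).as_matrix()
    return np.concatenate([proj(n,[np.array(p[:3])+Rm@np.array(q)])[0]-uv for n,q,uv in L])
s=least_squares(rs,[.516,-.185,.07,.1,.47],loss='soft_l1')
print("centre",s.x[:3].round(4),"yaw",np.degrees(s.x[3]).round(1),"lean rad",s.x[4].round(3),"dist mat",np.linalg.norm(s.x[:2]-[.5162,-.1855]).round(4))
Rm=R.from_euler('ZY',s.x[3:5]).as_matrix()
print("lower z",(s.x[:3]+Rm@[.008,0,-.07]).round(4)); print(rs(s.x).reshape(-1,2).round(1).tolist())
f=foot(np.pi/4);print("foot45",(s.x[:3]+Rm@f).round(4),"foot seen top",ray("top",[t(353,245)],.01).round(4))
E
```

```text
centre [ 0.5169 -0.1843  0.0642] yaw 5.8 lean rad 0.422 dist mat 0.0014
lower z [ 0.4956 -0.1864 -0.0029]
[[-0.9, 0.4], [1.2, 0.2], [0.2, -0.2], [0.9, -0.5], [0.3, 0.6], [-1.2, -0.3], [0.4, -2.6], [-0.8, -0.3], [0.5, 1.3], [-0.9, 1.7]]
foot45 [ 0.5678 -0.1791  0.0081] foot seen top [[ 0.5625 -0.1782  0.01  ]]
```

Run:
```python
import cv2
for k,(r0,r1,c0,c1) in {"15":(80,260,180,340),"17":(40,330,280,440)}.items():
    a=cv2.imread(f"pics/w{k}.png")[r0:r1,c0:c1]
    s=580/a.shape[0];print(k,s);cv2.imwrite(f"pics/w{k}c.png",cv2.resize(a,None,fx=s,fy=s,interpolation=cv2.INTER_CUBIC))
```

```text
15 3.2222222222222223
17 2.0
```

View pics/w15c.png

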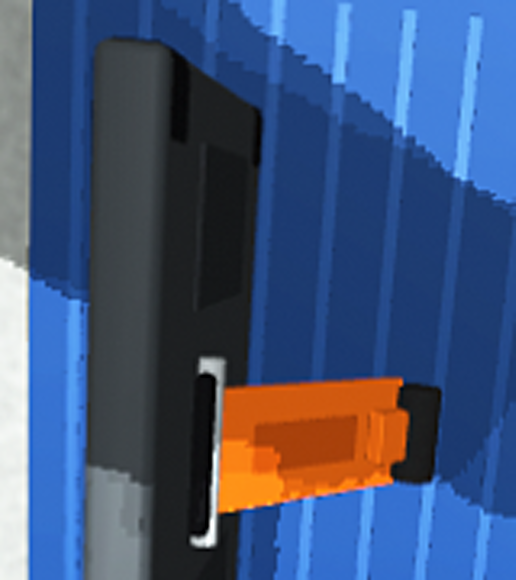

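View pics/w17c.png

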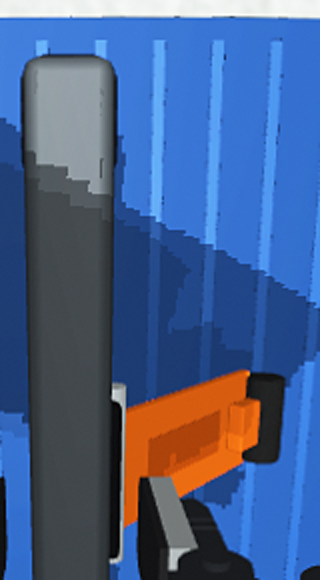

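```bash
cat > fa.py <<'E'
from fit2 import *
P15=([.55856597,-.17869984,.23429355],[6.31396332e-01,7.75459871e-01,2.99623006e-04,7.55158380e-04])
P17=([.48441576,-.18405351,.12344175],[6.70817563e-01,7.41622115e-01,2.35764258e-04,6.15619401e-04])
u=lambda x,y:(180+x/3.2222,80+y/3.2222); v=lambda x,y:(280+x/2,40+y/2)
L=[(P15,(.008,.095,.07),u(170,40)),(P15,(-.008,.095,.07),u(95,38)),(P15,(.008,.095,-.07),u(262,168)),(P17,(-.008,.095,.07),v(22,56)),(P17,(.008,.095,.07),v(115,58))]
F=[(P15,.015,u(419.5,388)),(P15,-.015,u(411,482)),(P17,.015,v(265,376)),(P17,-.015,v(259,461))]
def rs(p):
    Rm=R.from_euler('ZY',[p[2],p[4]]).as_matrix();c=np.array([p[0],p[1],.073])
    r=[wproj([c+Rm@np.array(q)],*P)[0]-uv for P,q,uv in L]
    f=foot(p[3]); r+=[wproj([c+Rm@(f+[0,y,0])],*P)[0]-uv for P,y,uv in F]
    r.append(np.array([p[4]/.01,0]))
    return np.concatenate(r)
s=least_squares(rs,[.484,-.185,.1,.75,0],loss='soft_l1')
print(s.x.round(4),"stand rad",s.x[3]);print(rs(s.x).reshape(-1,2).round(1).tolist())
for a in(.70,.785):
    q=s.x.copy();q[3]=a;print(a,s.cost,rs(q).reshape(-1,2)[5:9].round(1).tolist())
E
python3 fa.py | tail -4
```

```text
[ 4.850e-01 -1.875e-01  1.011e-01  7.428e-01  1.000e-04] stand rad 0.7427533352920197
[[-4.3, 1.1], [-5.5, -0.7], [0.1, -18.1], [0.3, 0.7], [1.2, -0.3], [-0.4, 0.0], [-0.7, -0.2], [0.4, 0.8], [0.2, -0.8], [0.0, 0.0]]
0.7 27.638918427027775 [[-2.7, -0.6], [-2.9, -0.9], [-3.8, -0.0], [-3.8, -1.9]]
0.785 27.638918427027775 [[1.7, 0.6], [1.4, 0.6], [4.5, 1.6], [4.2, 0.4]]
```

Placement looks right, but the stand angle estimate (about 0.74 rad) has too little margin over 0.70. I'll take a profile view from the tablet's left end.

Run:
```python
from h import *
from workcell import get_obs
plan(get_obs(),[.66,.03,.30],186)
```

```text
shift [3.909 6.274 0.333] head 95.72 roll -15.046493749279364
```

Request:
{"op": "move_arm", "data": {
  "motion": [
    [42,[0.6,0.2,0],-1.4],
    [42,[1.2,0.5,0],-2.8],
    [42,[1.8,1.0,0],-4.2],
    [42,[2.4,1.6,0],-5.6],
    [42,[2.9,2.3,0],-7],
    [42,[3.3,3.0,0],-8.4],
    [42,[3.6,3.8,0],-9.8],
    [42,[3.8,4.6,0],-11.2],
    [42,[3.9,5.4,0],-12.6],
    [42,[3.9,6.1,0],-14]
  ]
}}

```text
clock: 32.3
eef_pos: [0.6533, 0.0311, 0.3149]
tool_rot: [-0.002, 1.0, 0.0, -0.0]
ft_force: [0.7, -1.2, -0.1]
grip_width: 0.042
```

Run:
```python
from h import *
from workcell import get_obs
plan(get_obs(),[.66,.03,.14],186)
```

```text
shift [-0.135 -0.024  3.499] head -179.77 roll -0.9617722075154234
```

Request:
{"op": "move_arm", "data": {
  "motion": [
    [42,[-0.1,0,0.3],-0.5],
    [42,[-0.1,0,0.7],-0.96],
    [42,[-0.1,0,1.1],-0.96],
    [42,[-0.1,0,1.6],-0.96],
    [42,[-0.1,0,2.1],-0.96],
    [42,[-0.1,0,2.6],-0.96],
    [42,[-0.1,0,3.0],-0.96],
    [42,[-0.1,0,3.2],-0.96],
    [42,[-0.1,0,3.2],-0.96],
    [42,[-0.1,0,3.2],-0.96]
  ]
}}

```text
clock: 33.3
eef_pos: [0.6567, 0.0292, 0.1567]
tool_rot: [-0.048, 0.999, 0.0, 0.0]
ft_force: [-0.9, -0.7, 1.1]
grip_width: 0.042
```

```bash
python3 look.py 22
```

```text
33.3 [0.65666976 0.02919466 0.15672911] [-4.81476921e-02  9.98840147e-01  2.53954756e-05  3.99562701e-04] [-0.91 -0.71  1.13] [ 0.02  -0.026  0.007] 0.042025749545291285
```

View pics/w22.png

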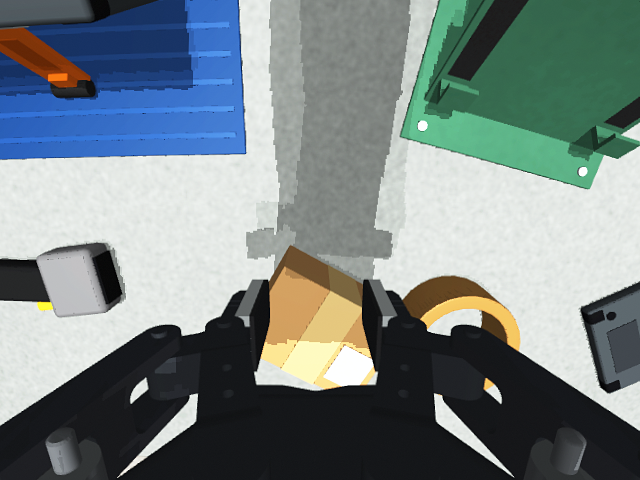

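Request:
{"op": "move_arm", "data": {
  "motion": [
    [42,[0.2,0,0],0],
    [42,[0.5,0,0],0],
    [42,[0.8,0,0],0],
    [42,[1.2,0,0],0],
    [42,[1.5,0,0],0],
    [42,[1.7,0,0],0],
    [42,[1.8,0,0],0],
    [42,[1.8,0,0],0],
    [42,[1.8,0,0],0],
    [42,[1.8,0,0],0]
  ]
}}

```text
clock: 34.4
eef_pos: [0.5671, 0.0203, 0.1563]
tool_rot: [-0.048, 0.999, 0.0, 0.0]
ft_force: [-0.3, 0.0, -0.3]
grip_width: 0.0416
```

```bash
python3 look.py 23
python3 - <<'E'
import cv2
a=cv2.imread("pics/w23.png")[0:270,0:300];cv2.imwrite("pics/w23c.png",cv2.resize(a,None,fx=2.2,fy=2.2,interpolation=cv2.INTER_CUBIC))
E
```

```text
34.4 [0.56713909 0.02031827 0.15632757] [-4.79766462e-02  9.98848403e-01  1.13347097e-05  3.29150603e-04] [-0.33  0.03 -0.32] [ 0.041  0.018 -0.009] 0.04164899518121999
```

View pics/w23c.png

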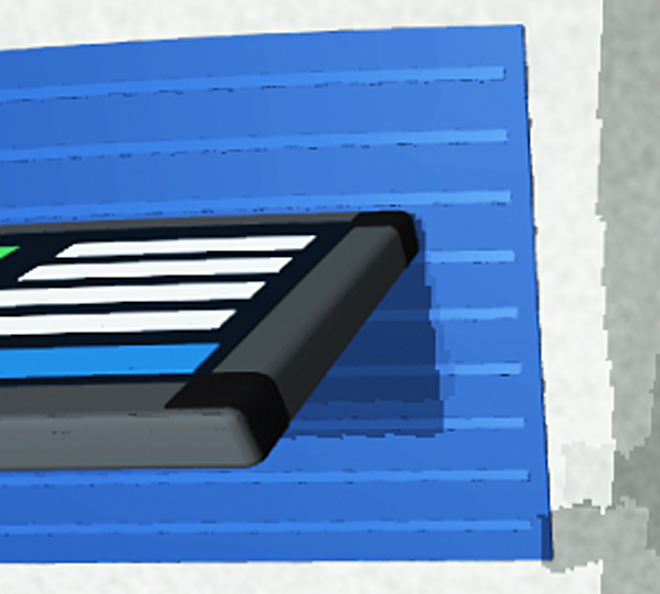

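Run:
```python
import cv2
a=cv2.imread("pics/w22.png")[0:160,0:250];cv2.imwrite("pics/w22c.png",cv2.resize(a,None,fx=3.2,fy=3.2,interpolation=cv2.INTER_CUBIC))
```

```text
(no output)
```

View pics/w22c.png

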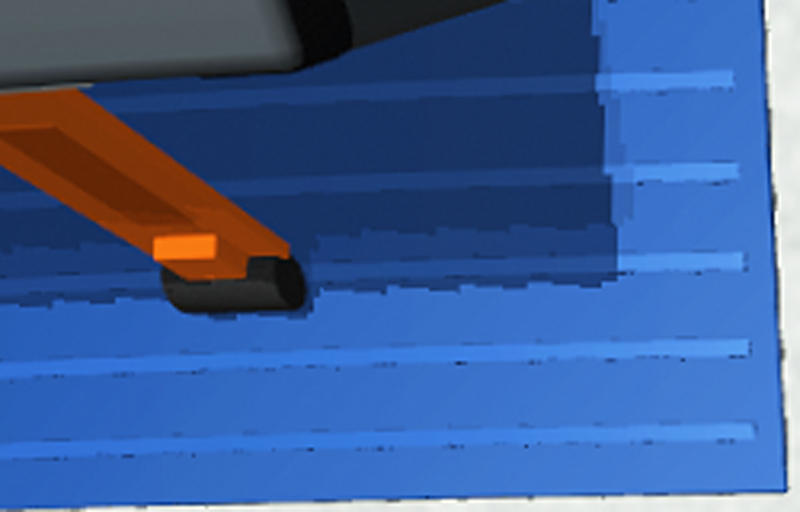

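```bash
python3 - <<'E' | tail -12
from fit2 import *
def wray(uv,z,eef,q):
    T=np.eye(4);T[:3,:3]=R.from_quat(q).as_matrix();T[:3,3]=eef;M=T@Wm
    p=cv2.undistortPoints(np.array(uv,float).reshape(-1,1,2),np.array([[338.6177649919314,0,315.5132277322362],[0,338.6177649919314,239.16394614321888],[0,0,1]]),np.array([-0.04357026,0,0,0,0])).reshape(-1,2)
    d=np.c_[p,np.ones(len(p))]@M[:3,:3].T;C=M[:3,3]
    return C+d*((z-C[2])/d[:,2])[:,None]
p22=([.65666976,.02919466,.15672911],[-4.81476921e-02,9.98840147e-01,2.53954756e-05,3.99562701e-04])
p23=([.56713909,.02031827,.15632757],[-4.79766462e-02,9.98848403e-01,1.13347097e-05,3.29150603e-04])
A=lambda x,y:(x/3.2,y/3.2);B=lambda x,y:(x/2.2,y/2.2)
far22=wray([A(787,490)],.003,*p22)[0];foot22=wray([A(290,285)],.010,*p22)[0]
m=wray([B(552,558),B(522,25)],.003,*p23);cr=wray([B(419,266),B(417,211)],.003,*p23)
print("farcorner",far22.round(4),m[0].round(4),"near",m[1].round(4),"depth",np.linalg.norm(m[0]-m[1]))
ax=(m[0]-m[1])/np.linalg.norm(m[0]-m[1])
print("foot end",foot22.round(4),"rear corner",cr[0].round(4),"screen corner if z=.003",cr[1].round(4))
df=(far22-foot22)@ax; dc=(m[0]-cr[0])@ax
print("foot to far edge",df,"corner to far edge",dc,"dist",dc-df)
for a in(.65,.70,.743,.785):
    x=.003+.077*np.sin(a)+.006*np.cos(a);z=.09-.077*np.cos(a)+.006*np.sin(a)
    r=np.hypot(x,z);print(a,"foot-corner",np.sqrt(r*r-.007**2).round(4),"lean",np.arctan2(z,x)-np.arcsin(.007/r))
E
```

```text
[ 0.4017 -0.0577  0.003 ]]
[0.2789 0.1991 0.278  0.201 ]
matc [ 0.5162 -0.1855  0.003 ] yaw 6.000210032675794
top [[448.63338651 262.88066497]]
side [[413.58458156 218.79696108]]
farcorner [ 0.6015 -0.0355  0.003 ] [ 0.6014 -0.0357  0.003 ] near [ 0.4037 -0.0567  0.003 ] depth 0.19876640839637919
foot end [ 0.5613 -0.1637  0.01  ] rear corner [ 0.4897 -0.0922  0.003 ] screen corner if z=.003 [ 0.47   -0.0932  0.003 ]
foot to far edge 0.053454902009081255 corner to far edge 0.11697374429559607 dist 0.0635188422865148
0.65 foot-corner 0.0629 lean 0.42557283967579074
0.7 foot-corner 0.0667 lean 0.44420487509068896
0.743 foot-corner 0.0699 lean 0.46073250083720085
0.785 foot-corner 0.073 lean 0.47725899234035263
```

Run:
```python
from h import *
from workcell import get_obs
print(ray("top",[(430,155),(436,181),(498,168),(498,153),(455,180)],.03).round(3))
yaw=np.radians(6);X=np.array([np.cos(yaw),np.sin(yaw)]);C=np.array([.4965,-.1866])
for d in(.13,.052): print(d,(C+d*X).round(4))
o=get_obs();plan(o,[*(C+.135*X),.20],186);plan(o,[*(C+.130*X),.03],186)
```

```text
[[ 0.747 -0.149  0.03 ]
 [ 0.69  -0.159  0.03 ]
 [ 0.717 -0.295  0.03 ]
 [ 0.75  -0.297  0.03 ]
 [ 0.692 -0.2    0.03 ]]
0.13 [ 0.6258 -0.173 ]
0.052 [ 0.5482 -0.1812]
shift [-0.903 -3.961 -0.878] head -174.5 roll -0.08324935317239124
shift [-0.803 -3.962  2.522] head -174.5 roll -0.08324935317239124
```

Request:
{"op": "move_arm", "data": {
  "motion": [
    [60,[-0.2,-0.1,-0.3],0],
    [60,[-0.5,-0.4,-0.6],-0.08],
    [60,[-0.8,-0.8,-0.8],-0.08],
    [60,[-0.85,-1.4,-0.8],-0.08],
    [60,[-0.85,-2.0,-0.8],-0.08],
    [60,[-0.85,-2.6,-0.8],-0.08],
    [60,[-0.85,-3.2,-0.8],-0.08],
    [60,[-0.85,-3.7,-0.6],-0.08],
    [60,[-0.85,-3.96,-0.2],-0.08],
    [60,[-0.85,-3.96,0.3],-0.08]
  ]
}}

```text
clock: 35.5
eef_pos: [0.6288, -0.1756, 0.1414]
tool_rot: [-0.051, 0.999, -0.001, 0.001]
ft_force: [-0.2, 0.1, -0.3]
grip_width: 0.0601
```

Request:
{"op": "move_arm", "data": {
  "motion": [
    [60,[0,0,0.5],0],
    [60,[0,0,1.0],0],
    [60,[0,0,1.5],0],
    [60,[0,0,2.0],0],
    [60,[0,0,2.2],0],
    [60,[0.2,0,2.2],0],
    [60,[0.35,0,2.2],0],
    [60,[0.4,0,2.2],0],
    [60,[0.4,0,2.2],0],
    [60,[0.4,0,2.2],0]
  ]
}}

```text
clock: 36.5
eef_pos: [0.6086, -0.1751, 0.0322]
tool_rot: [-0.052, 0.999, -0.0, 0.001]
ft_force: [0.2, 0.4, -0.0]
grip_width: 0.0604
```

```bash
python3 look.py 24
```

```text
36.5 [ 0.60860526 -0.1750654   0.03221955] [-5.21198801e-02  9.98640373e-01 -2.89182143e-04  9.16360142e-04] [ 0.19  0.4  -0.  ] [0.041 0.058 0.037] 0.060358062547372686
```

View pics/w24.png

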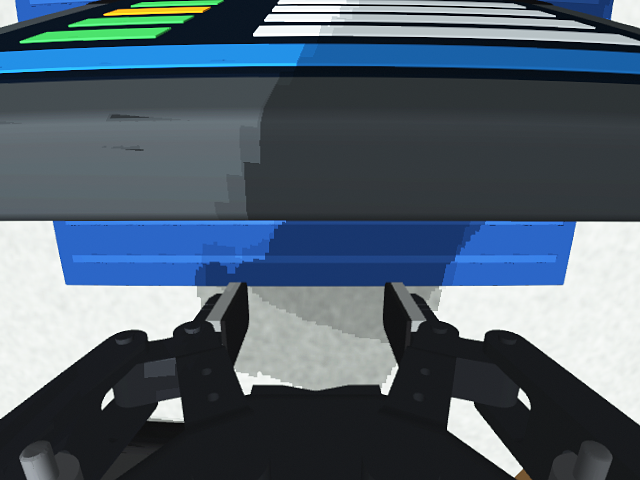

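View pics/s24.png

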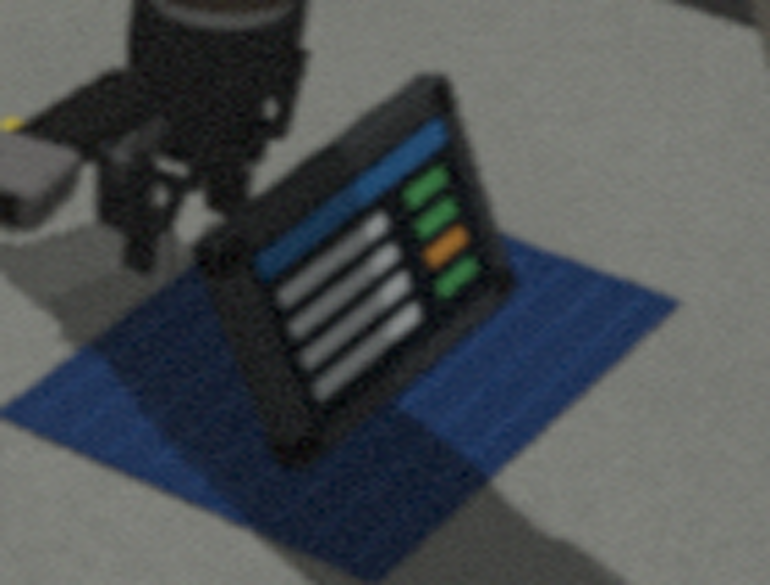

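Request:
{"op": "move_arm", "data": {
  "motion": [
    [60,[0.08,0,0],0],
    [60,[0.17,0,0],0],
    [60,[0.26,0,0],0],
    [60,[0.35,0,0],0],
    [60,[0.44,0,0],0],
    [60,[0.53,0,0],0],
    [60,[0.62,0,0],0],
    [60,[0.71,0,0],0],
    [60,[0.8,0,0],0],
    [60,[0.88,0,0],0]
  ]
}}

```text
clock: 37.6
eef_pos: [0.5641, -0.1795, 0.0316]
tool_rot: [-0.052, 0.999, -0.0, 0.0]
ft_force: [-0.0, -0.0, 0.3]
grip_width: 0.0597
```

```bash
python3 look.py 25
```

```text
37.6 [ 0.56408875 -0.17950096  0.03158866] [-5.21833258e-02  9.98637419e-01 -1.00323196e-04  4.42568623e-04] [-0.01 -0.04  0.31] [ 0.088 -0.078 -0.009] 0.05966074427255148
```

View pics/w25.png

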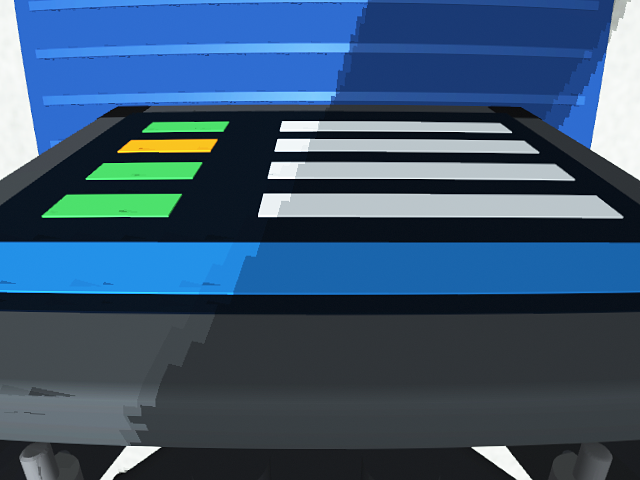

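View pics/s25.png

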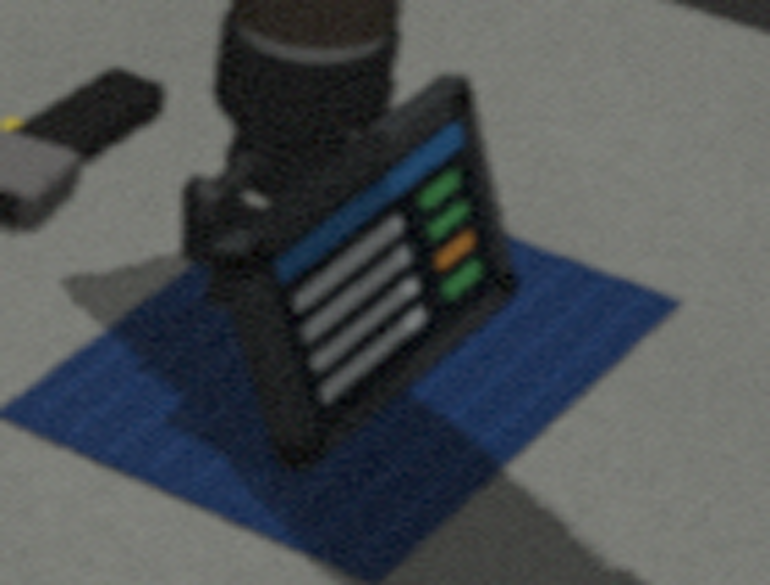

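Request:
{"op": "move_arm", "data": {
  "motion": [
    [60,[0.09,0,0],0],
    [60,[0.18,0,0],0],
    [60,[0.27,0,0],0],
    [60,[0.36,0,0],0],
    [60,[0.44,0,0],0],
    [60,[0.51,0,0],0],
    [60,[0.57,0,0],0],
    [60,[0.62,0,0],0],
    [60,[0.66,0,0],0],
    [60,[0.69,0,0],0]
  ]
}}

```text
clock: 38.7
eef_pos: [0.5295, -0.183, 0.0313]
tool_rot: [-0.052, 0.999, 0.0, -0.0]
ft_force: [0.3, 0.3, 0.7]
grip_width: 0.0601
```

```bash
python3 look.py 26
```

```text
38.7 [ 0.52953194 -0.18302949  0.03131283] [-5.21320509e-02  9.98640199e-01  2.00520671e-05 -3.14685437e-05] [0.32 0.3  0.7 ] [-0.01   0.011  0.044] 0.060118700466869596
```

View pics/w26.png

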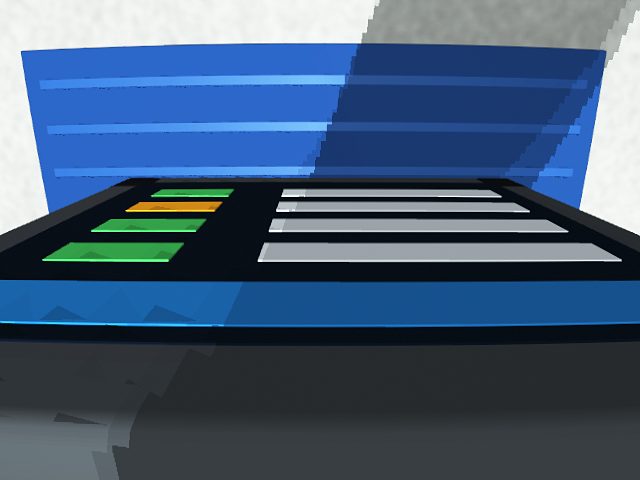

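View pics/s26.png

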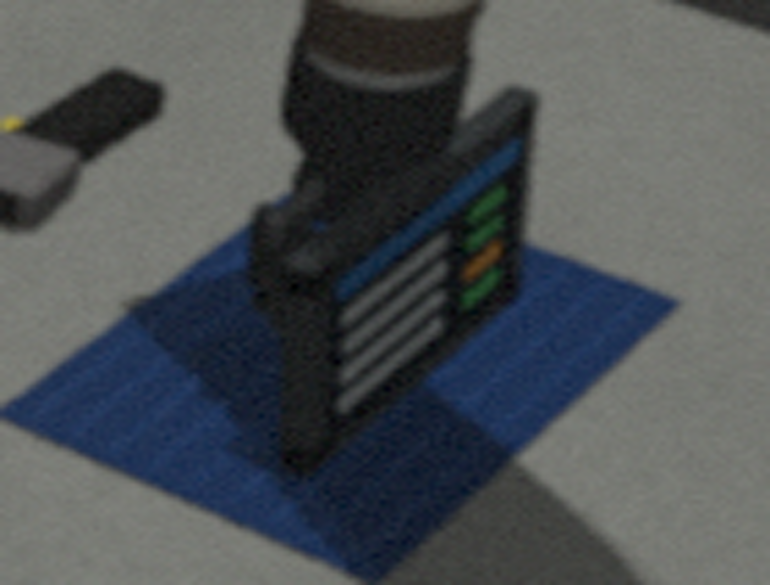

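Request:
{"op": "move_arm", "data": {
  "motion": [
    [60,[0.03,0,0],0],
    [60,[0.06,0,0],0],
    [60,[0.09,0,0],0],
    [60,[0.12,0,0],0],
    [60,[0.15,0,0],0],
    [60,[0.15,0,0],0],
    [60,[0.15,0,0],0],
    [60,[0.12,0,0],0],
    [60,[0.06,0,0],0],
    [60,[-0.05,0,0],0]
  ]
}}

```text
clock: 39.8
eef_pos: [0.5324, -0.1827, 0.0313]
tool_rot: [-0.052, 0.999, 0.0, -0.0]
ft_force: [0.2, -0.3, 0.3]
grip_width: 0.0601
```

```bash
python3 look.py 27
```

```text
39.8 [ 0.53237874 -0.18272788  0.03131624] [-5.20538270e-02  9.98644277e-01  5.13599765e-05 -6.15093622e-05] [ 0.19 -0.32  0.25] [-0.052 -0.015  0.005] 0.06006990584779535
```

View pics/s27.png

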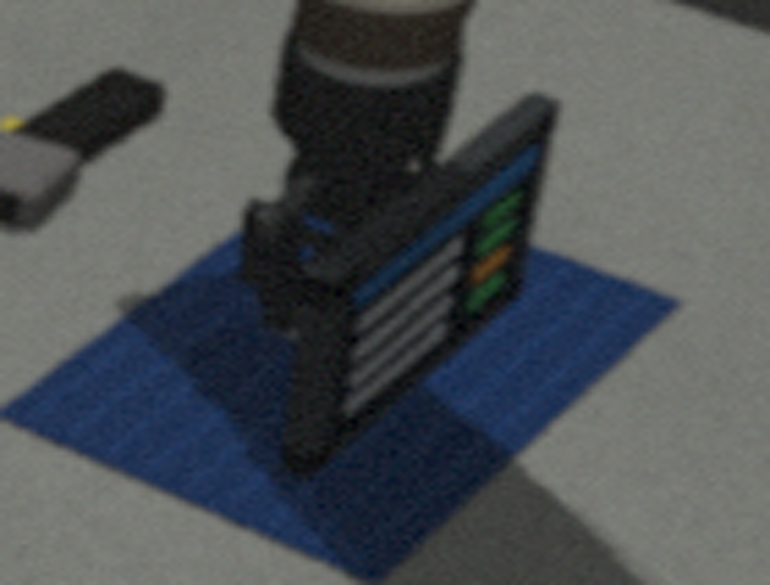

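Request:
{"op": "move_arm", "data": {
  "motion": [
    [60,[-0.15,0,0.02],0],
    [60,[-0.3,0,0.04],0],
    [60,[-0.45,0,0.06],0],
    [50,[-0.54,0,0.06],0],
    [40,[-0.54,0,0.06],0],
    [34,[-0.54,0,0.06],0],
    [30,[-0.54,0,0.06],0],
    [26,[-0.54,0,0.06],0],
    [20,[-0.54,0,0.06],0],
    [20,[-0.54,0,0.06],0]
  ]
}}

```text
clock: 40.9
eef_pos: [0.5587, -0.1795, 0.0283]
tool_rot: [-0.052, 0.999, 0.0, -0.0]
ft_force: [0.1, 2.9, -0.2]
grip_width: 0.0282
```

```bash
python3 look.py 28
```

```text
40.9 [ 0.55874184 -0.17949345  0.02827996] [-5.22227343e-02  9.98635345e-01  4.47066854e-04 -1.86462099e-04] [ 0.12  2.93 -0.17] [ 0.572  0.098 -0.051] 0.028231559688241335
```

View pics/w28.png

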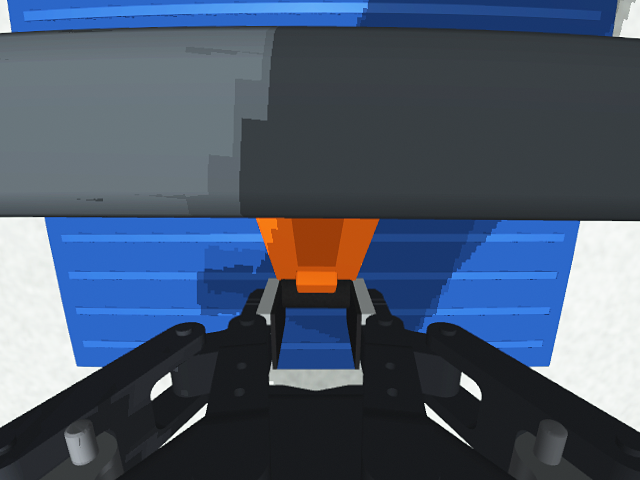

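View pics/s28.png

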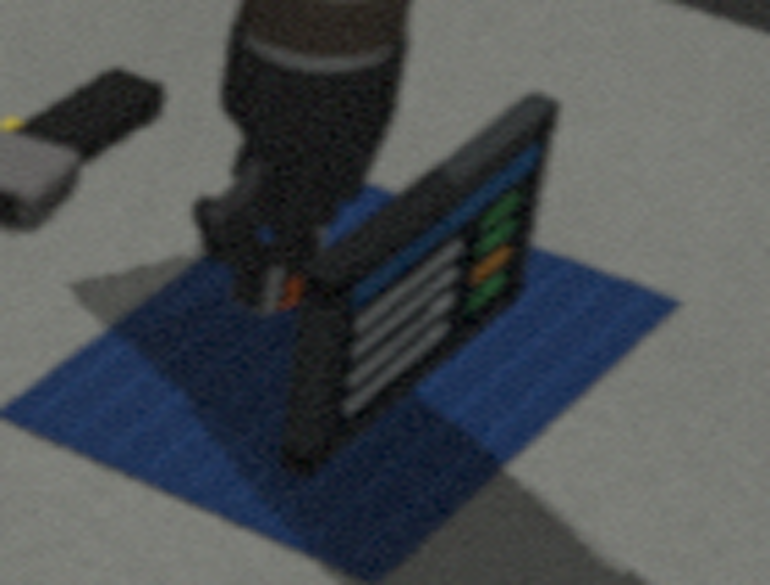

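Request:
{"op": "move_arm", "data": {
  "motion": [
    [20,[-0.04,0,0],0],
    [20,[-0.08,0,0],0],
    [20,[-0.12,0,0],0],
    [20,[-0.16,0,0],0],
    [20,[-0.18,0,0.03],0],
    [20,[-0.2,0,0.06],0],
    [20,[-0.22,0,0.09],0],
    [20,[-0.24,0,0.12],0],
    [20,[-0.25,0,0.14],0],
    [20,[-0.26,0,0.16],0]
  ]
}}

```text
clock: 42.0
eef_pos: [0.5719, -0.1791, 0.0205]
tool_rot: [-0.052, 0.999, -0.001, -0.0]
ft_force: [-5.5, -1.7, 3.7]
grip_width: 0.028
```

```bash
python3 look.py 29
```

```text
42.0 [ 0.57189997 -0.17909925  0.02047313] [-5.21996511e-02  9.98636525e-01 -5.25921799e-04 -1.03223081e-04] [-5.52 -1.69  3.73] [-0.271  1.358  0.211] 0.028036899425685376
```

View pics/s29.png

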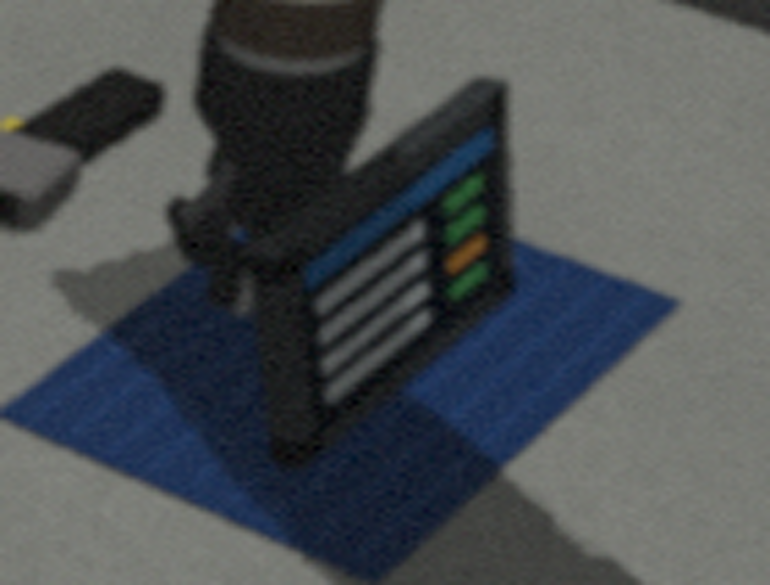

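View pics/w29.png

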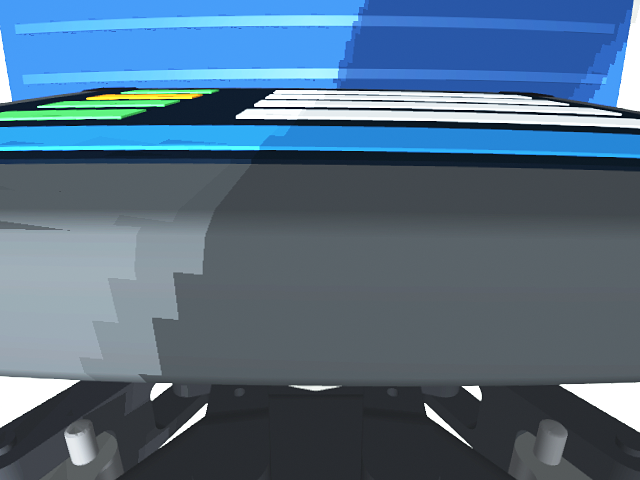

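Request:
{"op": "move_arm", "data": {
  "motion": [
    [20,[-0.01,0,0.03],0],
    [20,[-0.02,0,0.06],0],
    [20,[-0.03,0,0.09],0],
    [20,[-0.04,0,0.12],0],
    [20,[-0.05,0,0.15],0],
    [20,[-0.055,0,0.17],0],
    [20,[-0.06,0,0.19],0],
    [20,[-0.06,0,0.2],0],
    [20,[-0.06,0,0.2],0],
    [20,[-0.06,0,0.2],0]
  ]
}}

```text
clock: 43.1
eef_pos: [0.5764, -0.1784, 0.011]
tool_rot: [-0.052, 0.999, -0.0, 0.001]
ft_force: [3.3, -1.6, 3.8]
grip_width: 0.0277
```

```bash
python3 look.py 30
```

```text
43.1 [ 0.57635767 -0.17836906  0.01097856] [-5.23690653e-02  9.98626811e-01 -2.31928525e-04  1.38515235e-03] [ 3.35 -1.58  3.8 ] [-0.083 -0.258  0.334] 0.027686483038683474
```

View pics/s30.png

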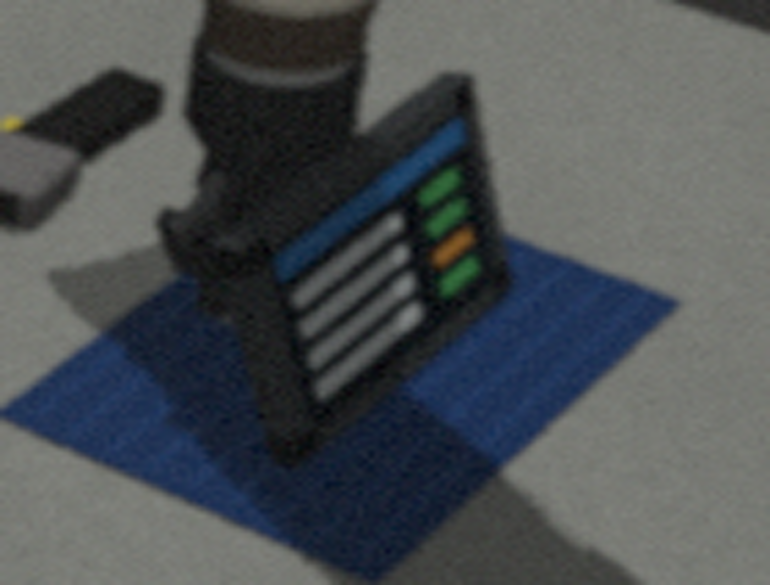

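View pics/w30.png

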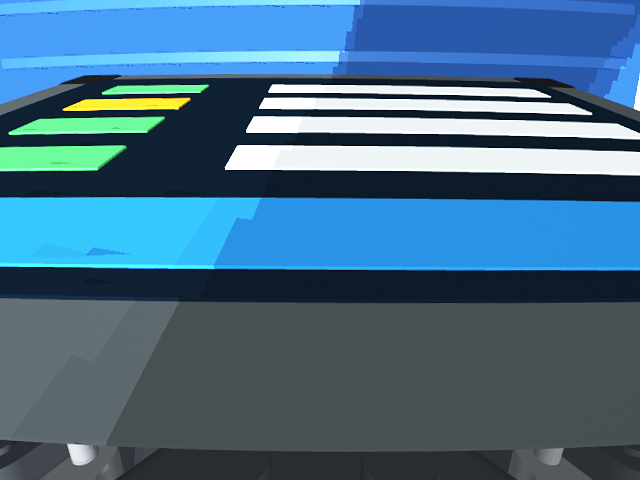

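Request:
{"op": "move_arm", "data": {
  "motion": [
    [26,[-0.01,0,0],0],
    [29,[-0.01,0,0],0],
    [33,[-0.01,0,0],0],
    [38,[-0.01,0,0],0],
    [44,[-0.01,0,0],0],
    [50,[-0.01,0,0],0],
    [56,[-0.01,0,0],0],
    [60,[-0.04,0,0],0],
    [60,[-0.07,0,0],0],
    [60,[-0.1,0,0],0]
  ]
}}

```text
clock: 44.2
eef_pos: [0.5797, -0.1777, 0.01]
tool_rot: [-0.052, 0.999, 0.0, -0.0]
ft_force: [-0.1, -0.3, 0.4]
grip_width: 0.0601
```

Request:
{"op": "move_arm", "data": {
  "motion": [
    [60,[-0.03,0,0],0],
    [60,[-0.06,0,0],0],
    [60,[-0.1,0,0],0],
    [60,[-0.14,0,0],0],
    [60,[-0.18,0,0],0],
    [60,[-0.22,0,0],0],
    [60,[-0.26,0,0],0],
    [60,[-0.3,0,0],0],
    [60,[-0.36,0,0],0],
    [60,[-0.42,0,0],0]
  ]
}}

```text
clock: 45.2
eef_pos: [0.6011, -0.1756, 0.0103]
tool_rot: [-0.052, 0.999, -0.0, 0.0]
ft_force: [0.2, -0.2, -0.2]
grip_width: 0.0601
```

```bash
python3 look.py 31
```

```text
45.2 [ 0.60107493 -0.17555513  0.01031635] [-5.21329151e-02  9.98640155e-01 -4.34665091e-06  1.81626497e-05] [ 0.15 -0.21 -0.22] [ 0.017  0.035 -0.006] 0.06013896928569241
```

View pics/w31.png

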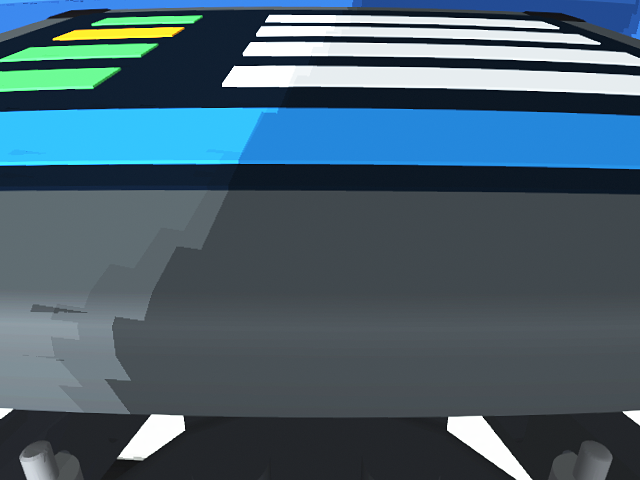

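View pics/s31.png

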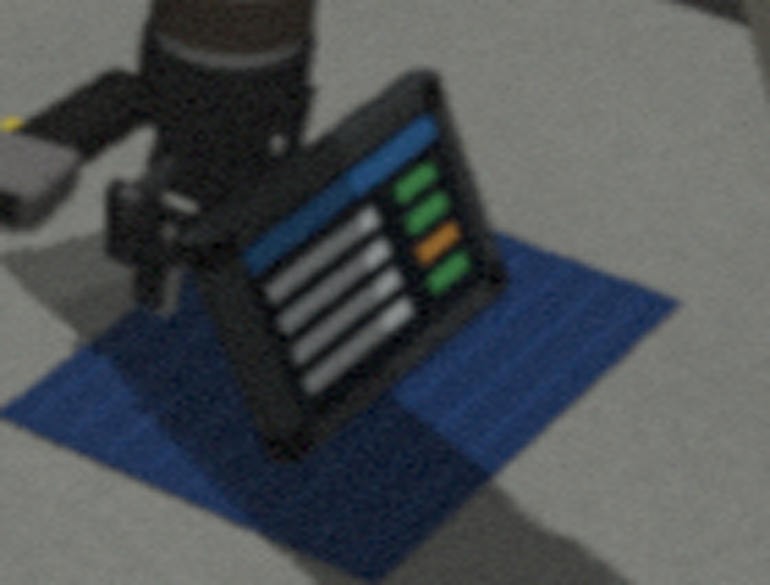

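Request:
{"op": "move_arm", "data": {
  "motion": [
    [60,[-0.1,0,0],0],
    [60,[-0.25,0,0],0],
    [60,[-0.42,0,-0.1],0],
    [60,[-0.55,0,-0.4],0],
    [60,[-0.6,0,-0.9],0],
    [60,[-0.6,0,-1.5],0],
    [60,[-0.6,0,-2.1],0],
    [60,[-0.6,0,-2.8],0],
    [60,[-0.6,0,-3.5],0],
    [60,[-0.6,0,-4.2],0]
  ]
}}

```text
clock: 46.3
eef_pos: [0.631, -0.1723, 0.2219]
tool_rot: [-0.052, 0.999, -0.0, 0.0]
ft_force: [0.1, -1.0, -0.4]
grip_width: 0.06
```

Request:
{"op": "move_arm", "data": {
  "motion": [
    [60,[-0.1,0.4,-0.3],0],
    [60,[-0.1,1.0,-0.6],0],
    [60,[-0.1,1.6,-0.6],0],
    [60,[-0.1,2.2,-0.6],0],
    [60,[-0.1,2.8,-0.6],0],
    [60,[-0.1,3.4,-0.2],0],
    [60,[-0.1,3.9,0.3],0],
    [60,[-0.1,4.1,0.8],0],
    [60,[-0.1,4.1,1.2],0],
    [60,[-0.1,4.1,1.4],0]
  ]
}}

```text
clock: 47.3
eef_pos: [0.6134, 0.0328, 0.1481]
tool_rot: [-0.053, 0.999, -0.0, -0.002]
ft_force: [-1.0, 0.2, -0.3]
grip_width: 0.0596
```

```bash
python3 look.py 32
python3 - <<'E'
from workcell import *
import cv2
c=camera("top")["color"][:,:,::-1]; cv2.imwrite("pics/t32f.png",c)
cv2.imwrite("pics/t32.png",cv2.resize(c[180:330,365:535],None,fx=4.4,fy=4,interpolation=cv2.INTER_CUBIC))
a=cv2.imread("pics/w32.png")[0:160,0:250];cv2.imwrite("pics/w32c.png",cv2.resize(a,None,fx=3.2,fy=3.2,interpolation=cv2.INTER_CUBIC))
E
```

```text
47.3 [0.61335855 0.03279392 0.14814692] [-5.28041738e-02  9.98603576e-01 -7.41161942e-06 -1.61787473e-03] [-0.97  0.18 -0.26] [ 0.005  0.038 -0.037] 0.05964206371903364
```

View pics/t32f.png

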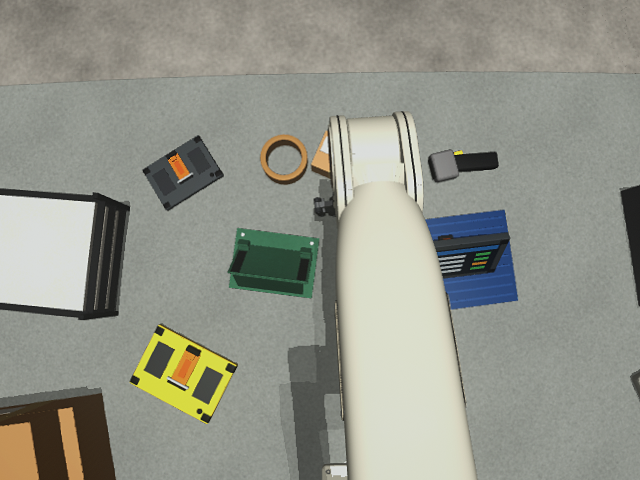

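View pics/w32.png

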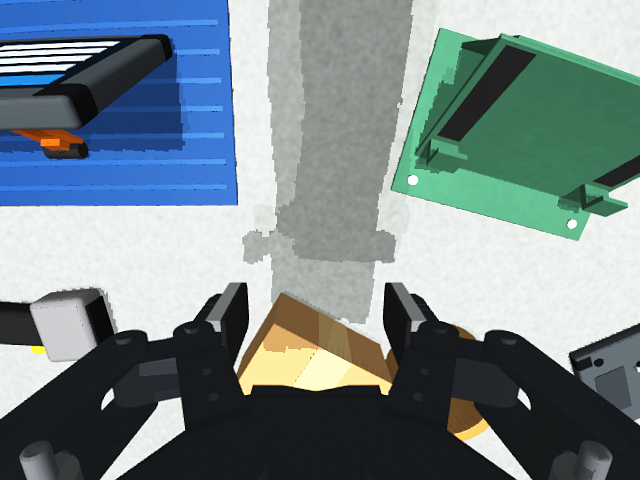

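View pics/s32.png

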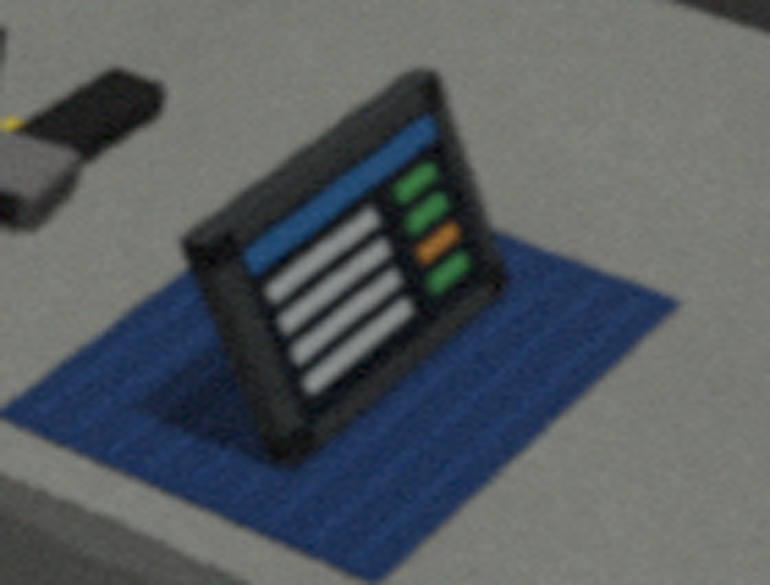

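Run:
```python
import cv2
a=cv2.imread("pics/w32.png")[0:215,0:250];cv2.imwrite("pics/w32c.png",cv2.resize(a,None,fx=2.7,fy=2.7,interpolation=cv2.INTER_CUBIC))
```

```text
(no output)
```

View pics/w32c.png

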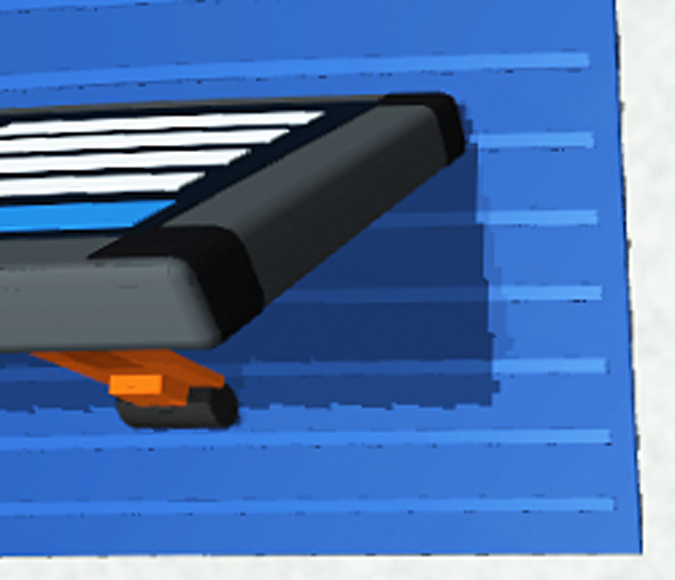

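```bash
python3 - <<'E' | tail -8
from fit2 import *
def wray(uv,z,eef,q):
    T=np.eye(4);T[:3,:3]=R.from_quat(q).as_matrix();T[:3,3]=eef;M=T@Wm
    p=cv2.undistortPoints(np.array(uv,float).reshape(-1,1,2),np.array([[338.6177649919314,0,315.5132277322362],[0,338.6177649919314,239.16394614321888],[0,0,1]]),np.array([-0.04357026,0,0,0,0])).reshape(-1,2)
    d=np.c_[p,np.ones(len(p))]@M[:3,:3].T;C=M[:3,3]
    return C+d*((z-C[2])/d[:,2])[:,None]
P=([0.61335855,0.03279392,0.14814692],[-5.28041738e-02,9.98603576e-01,-7.41161942e-06,-1.61787473e-03])
B=lambda x,y:(x/2.7,y/2.7)
far,cr=wray([B(641,553),B(463,156)],.003,*P);ft=wray([B(226,405)],.010,*P)[0]
X=np.array([np.cos(np.radians(6)),np.sin(np.radians(6)),0])
print("far",far.round(4),"corner",cr.round(4),"foot",ft.round(4),"dist",((ft-cr)@X).round(4))
t=lambda u,v:(350+u/5.5,140+v/4.5)
L=[((-.008,-.095,.07),t(442,84)),((.008,-.095,.07),t(420,68)),((.008,.095,.07),t(182,245)),((-.008,-.095,-.07),t(508,282)),((-.008,.095,-.07),t(300,462))]
W=[((.008,.095,.07),B(215,348)),((-.008,.095,.07),B(183,262)),((.008,.095,-.07),B(463,156))]
def rs(p):
    Rm=R.from_euler('ZY',p[3:5]).as_matrix();c=np.array(p[:3])
    r=[proj("side",[c+Rm@np.array(q)])[0]-uv for q,uv in L]+[wproj([c+Rm@np.array(q)],*P)[0]-uv for q,uv in W]
    r.append(wproj([c+Rm@(foot(p[5])+[0,.015,0])],*P)[0]-B(226,405))
    return np.concatenate(r)
s=least_squares(rs,[.52,-.185,.07,.1,.47,.75],loss='soft_l1')
print(s.x.round(3),"dist",np.linalg.norm(s.x[:2]-[.5162,-.1855]).round(4));print(rs(s.x).reshape(-1,2).round(1).tolist())
E
```

```text
[ 0.4017 -0.0577  0.003 ]]
[0.2789 0.1991 0.278  0.201 ]
matc [ 0.5162 -0.1855  0.003 ] yaw 6.000210032675794
top [[448.63338651 262.88066497]]
side [[413.58458156 218.79696108]]
far [ 0.602  -0.0357  0.003 ] corner [ 0.4903 -0.094   0.003 ] foot [ 0.5681 -0.1638  0.01  ] dist 0.07
[ 0.523 -0.189  0.062  0.11   0.458  0.76 ] dist 0.0076
[[-0.2, -2.9], [-1.6, 0.8], [0.0, -0.2], [1.2, 1.2], [0.7, 2.0], [0.9, 0.4], [-1.9, -0.4], [0.3, 0.4], [-0.1, -0.0]]
```

Run:
```python
from workcell import *
o=get_obs();print(o["clock"],o["ft_force"].round(2));print(job_done())
```

```text
47.45 [-0.09  0.57 -0.58]
the job is handed in; nothing more can be done
None
```

The tablet is standing by itself on the blue mat, leaning back on its open kickstand with the screen towards the robot. I handed the job in at 47.45 s; no verdict was reported.

**What I did:**
1. I gripped the kickstand foot and used it to lift the tablet out of the rest. I then opened the kickstand further by dragging the foot while the lower edge rested on the mat.
2. The first time I stood it up, the kickstand measured only about 0.66–0.74 rad, too close to the 0.70 limit. I pushed the tablet upright again, gripped the foot and pulled until it hit the stop, where the wrist moment jumped to about 1.4 N m. I then let the tablet lean back slowly against the gripper and withdrew.

**Last checks from the images:**

| Check | Measured | Required |
|---|---|---|
| Tablet centre to mat centre | about 8 mm | within 45 mm |
| Lean | about 0.46 rad | 0.38–0.58 rad |
| Angle to the mat | within about 0.01 rad | within 0.22 rad |
| Kickstand angle | about 0.76 rad | above 0.70 rad |

- **Kickstand angle:** the foot measured 70 mm behind the lower corner, against 73 mm expected when fully open. That alone would give about 0.74 rad. The same measurement was 63.5 mm before I reopened it, so I think it reads about 3 mm short; the stop contact also points to fully open.
- **Bystanders:** the tape and scanner were at their starting pixels in the last top picture. The arm half-hid the carton there, but it had not moved in the full top view taken earlier, before the kickstand was reopened.
- **Forces:** the highest wrist force I saw was about 7 N. I only read it at the end of each move, and could not measure the tablet-to-mat contact force directly.

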